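# Stack a batch of welded flanges to cool

## Task

Put the freshly welded pipe flanges on the cooling stand: stack both frames on it, the lower frame's legs in the stand's cups and the upper frame's legs in the cups of the frame below, all fully home, with every flange standing flat on its plate on one of the two decks, one to a bay. Set both dampers to half, so that the two rods rest in their middle click. Leave the brush, the spray can and the square where they are.

Things in the scene. Friction and masses are not known exactly. Their poses are not given: they have to be found in the camera images.
- stand: cooling stand fixed to the bench: a grey sheet-steel blower box 180 mm (x) by 260 mm (y), 70 mm high, perforated on top, fans in its far (+x) face, two damper rods in its near (-x) face. Origin: centre of its underside; x points away from the knobs, y to the left.
- stand_top (a point): centre of the stand's top face, 70 mm above the bench, axes as the stand's. Around it four square cups, 15 mm inside, 20 mm outside, 16 mm tall, stand on the top face at x = +-48, y = +-90 mm, for the legs of the lowest frame; a seated frame's feet rest on the top face and its origin lies on this point.
- frame_a: steel stacking frame, 120 (x) x 204 (y) mm, 125 mm tall, about 0.5 kg. Origin: centre of its underside, at the feet. Round 12 mm legs at x +-48, y +-90 mm, last 9 mm tapered to 5. Deck top 75 mm up, 5 mm thick, rim 5 mm proud. Over each leg a square cup (15 mm inside, 20 outside, 16 deep) stands on the deck for the next frame's legs, whose feet rest at deck level. At the start on the bench.
- frame_b: steel stacking frame, 120 (x) x 204 (y) mm, 125 mm tall, about 0.5 kg. Origin: centre of its underside, at the feet. Round 12 mm legs at x +-48, y +-90 mm, last 9 mm tapered to 5. Deck top 75 mm up, 5 mm thick, rim 5 mm proud. Over each leg a square cup (15 mm inside, 20 outside, 16 deep) stands on the deck for the next frame's legs, whose feet rest at deck level. At the start plugged into frame_a.
- frame_a_handle (a point): centre of frame_a's handle bar, 118 mm above its feet: bar along the frame's x over the middle of the deck, 84 mm long, 12 wide (y), 14 high, on two uprights at x +-36 mm, open beneath but for a rib across the deck, 12 mm wide, 5 mm proud, that parts it into a bay on each side. The bar's top is 50 mm above the deck, 20 mm below the next deck
- frame_b_handle (a point): centre of frame_b's handle bar, 118 mm above its feet: bar along the frame's x over the middle of the deck, 84 mm long, 12 wide (y), 14 high, on two uprights at x +-36 mm, open beneath but for a rib across the deck, 12 mm wide, 5 mm proud, that parts it into a bay on each side. The bar's top is 50 mm above the deck, 20 mm below the next deck
- frame_a_bay1 (a point): on the deck's top face, middle of frame_a's bay on the +y side of the handle, 52 mm from the handle's line, axes as the frame's. The bay is clear from 6 to 98 mm beside the handle and 112 mm along it, less the cups in the outer corners
- frame_a_bay2 (a point): on the deck's top face, middle of frame_a's bay on the -y side of the handle, 52 mm from the handle's line, axes as the frame's. The bay is clear from 6 to 98 mm beside the handle and 112 mm along it, less the cups in the outer corners
- frame_b_bay1 (a point): on the deck's top face, middle of frame_b's bay on the +y side of the handle, 52 mm from the handle's line, axes as the frame's. The bay is clear from 6 to 98 mm beside the handle and 112 mm along it, less the cups in the outer corners
- frame_b_bay2 (a point): on the deck's top face, middle of frame_b's bay on the -y side of the handle, 52 mm from the handle's line, axes as the frame's. The bay is clear from 6 to 98 mm beside the handle and 112 mm along it, less the cups in the outer corners
- flange_1: welded pipe flange: bare steel plate 60 x 60 x 6 mm with a 34 mm round pipe stub, open at the top, standing on its middle; 42 mm tall in all, about 0.27 kg. Origin: centre of the plate's underside; z up along the pipe. Stands on the bench on its plate. Three or four of the four are present.
- flange_2: welded pipe flange: bare steel plate 60 x 60 x 6 mm with a 34 mm round pipe stub, open at the top, standing on its middle; 42 mm tall in all, about 0.27 kg. Origin: centre of the plate's underside; z up along the pipe. Stands on the bench on its plate. Three or four of the four are present.
- flange_3: welded pipe flange: bare steel plate 60 x 60 x 6 mm with a 34 mm round pipe stub, open at the top, standing on its middle; 42 mm tall in all, about 0.27 kg. Origin: centre of the plate's underside; z up along the pipe. Stands on the bench on its plate. Three or four of the four are present.
- flange_4: welded pipe flange: bare steel plate 60 x 60 x 6 mm with a 34 mm round pipe stub, open at the top, standing on its middle; 42 mm tall in all, about 0.27 kg. Origin: centre of the plate's underside; z up along the pipe. Stands on the bench on its plate. Three or four of the four are present.
- damper_left (a joint): damper rod of the stand's left half (seen from the robot), reading in m: 0 = pushed fully in (shut), 0.050 = pulled fully out (open), 0.025 = middle click (half open). Starts at or near fully in (0 to 0.003). About 8 N takes it out of a click, 2 N slides it on; the middle click draws it in from 3 mm away, further off it stays where left.
- damper_right (a joint): damper rod of the stand's right half (seen from the robot), reading in m: 0 = pushed fully in (shut), 0.050 = pulled fully out (open), 0.025 = middle click (half open). Starts at or near fully out (0.047 to 0.050). About 8 N takes it out of a click, 2 N slides it on; the middle click draws it in from 3 mm away, further off it stays where left.
- knob_left (a point): centre of the black round knob on the left damper rod: 30 mm diameter, 18 mm long along the rod, on a 10 mm rod that is level, along the stand's x, 40 mm above the bench. It lies at stand x = -145 mm minus the rod's reading, y = +65 mm; pulling the rod moves it along the stand's -x.
- knob_right (a point): centre of the black round knob on the right damper rod: 30 mm diameter, 18 mm long along the rod, on a 10 mm rod that is level, along the stand's x, 40 mm above the bench. It lies at stand x = -145 mm minus the rod's reading, y = -65 mm; pulling the rod moves it along the stand's -x.
- wire_brush: wire brush lying on its side on the bench, 200 mm long, 32 wide, 26 high, not part of the job. Origin: middle of its underside.
- spray_can: aerosol can standing on the bench, 54 mm diameter, 150 mm tall, not part of the job. Origin: centre of its underside.
- square: engineer's square lying on the bench, stock 100 mm and blade 150 mm long, not part of the job. Origin: under the middle of its stock.
There are look-alikes about, which are no part of the job. Leave any yellow look-alike of the flange_1 alone.

How it is judged:
At the end, for the whole second after the job is handed in: Frames seated one on the other on the stand (within 5 mm, 0.04 rad square, 0.03 rad upright, feet within 3 mm of their level); every flange present upright, flat on a deck, one to a bay (within 30 mm along the handle, 30 to 74 mm beside it); both rods within 3.5 mm of 0.025; all at rest (horizontal distance between each of frame_a, frame_b and stand_top below 0.005 m and angle between each of frame_a, frame_b's own z axis and vertical below 0.03 rad and angle between the x axis of each of frame_a, frame_b and the x axis of stand, either way round below 0.04 rad and (z of frame_a in the frame of stand_top between -0.003 and 0.003 m or z of frame_a in the frame of stand_top between 0.072 and 0.079 m) and linear speed of each of frame_a, frame_b, flange_1, flange_2, flange_3, flange_4 below 0.02 m/s and (z of frame_b in the frame of stand_top between -0.003 and 0.003 m or z of frame_b in the frame of stand_top between 0.072 and 0.079 m) and ((x of flange_1 in the frame of frame_a_bay1 between -0.03 and 0.03 m and y of flange_1 in the frame of frame_a_bay1 between -0.022 and 0.022 m and z of flange_1 in the frame of frame_a_bay1 between -0.003 and 0.004 m) or (x of flange_1 in the frame of frame_a_bay2 between -0.03 and 0.03 m and y of flange_1 in the frame of frame_a_bay2 between -0.022 and 0.022 m and z of flange_1 in the frame of frame_a_bay2 between -0.003 and 0.004 m) or (x of flange_1 in the frame of frame_b_bay1 between -0.03 and 0.03 m and y of flange_1 in the frame of frame_b_bay1 between -0.022 and 0.022 m and z of flange_1 in the frame of frame_b_bay1 between -0.003 and 0.004 m) or (x of flange_1 in the frame of frame_b_bay2 between -0.03 and 0.03 m and y of flange_1 in the frame of frame_b_bay2 between -0.022 and 0.022 m and z of flange_1 in the frame of frame_b_bay2 between -0.003 and 0.004 m)) and angle between each of flange_1, flange_2, flange_3, flange_4's own z axis and vertical below 0.05 rad and ((x of flange_2 in the frame of frame_a_bay1 between -0.03 and 0.03 m and y of flange_2 in the frame of frame_a_bay1 between -0.022 and 0.022 m and z of flange_2 in the frame of frame_a_bay1 between -0.003 and 0.004 m) or (x of flange_2 in the frame of frame_a_bay2 between -0.03 and 0.03 m and y of flange_2 in the frame of frame_a_bay2 between -0.022 and 0.022 m and z of flange_2 in the frame of frame_a_bay2 between -0.003 and 0.004 m) or (x of flange_2 in the frame of frame_b_bay1 between -0.03 and 0.03 m and y of flange_2 in the frame of frame_b_bay1 between -0.022 and 0.022 m and z of flange_2 in the frame of frame_b_bay1 between -0.003 and 0.004 m) or (x of flange_2 in the frame of frame_b_bay2 between -0.03 and 0.03 m and y of flange_2 in the frame of frame_b_bay2 between -0.022 and 0.022 m and z of flange_2 in the frame of frame_b_bay2 between -0.003 and 0.004 m)) and ((x of flange_3 in the frame of frame_a_bay1 between -0.03 and 0.03 m and y of flange_3 in the frame of frame_a_bay1 between -0.022 and 0.022 m and z of flange_3 in the frame of frame_a_bay1 between -0.003 and 0.004 m) or (x of flange_3 in the frame of frame_a_bay2 between -0.03 and 0.03 m and y of flange_3 in the frame of frame_a_bay2 between -0.022 and 0.022 m and z of flange_3 in the frame of frame_a_bay2 between -0.003 and 0.004 m) or (x of flange_3 in the frame of frame_b_bay1 between -0.03 and 0.03 m and y of flange_3 in the frame of frame_b_bay1 between -0.022 and 0.022 m and z of flange_3 in the frame of frame_b_bay1 between -0.003 and 0.004 m) or (x of flange_3 in the frame of frame_b_bay2 between -0.03 and 0.03 m and y of flange_3 in the frame of frame_b_bay2 between -0.022 and 0.022 m and z of flange_3 in the frame of frame_b_bay2 between -0.003 and 0.004 m)) and ((x of flange_4 in the frame of frame_a_bay1 between -0.03 and 0.03 m and y of flange_4 in the frame of frame_a_bay1 between -0.022 and 0.022 m and z of flange_4 in the frame of frame_a_bay1 between -0.003 and 0.004 m) or (x of flange_4 in the frame of frame_a_bay2 between -0.03 and 0.03 m and y of flange_4 in the frame of frame_a_bay2 between -0.022 and 0.022 m and z of flange_4 in the frame of frame_a_bay2 between -0.003 and 0.004 m) or (x of flange_4 in the frame of frame_b_bay1 between -0.03 and 0.03 m and y of flange_4 in the frame of frame_b_bay1 between -0.022 and 0.022 m and z of flange_4 in the frame of frame_b_bay1 between -0.003 and 0.004 m) or (x of flange_4 in the frame of frame_b_bay2 between -0.03 and 0.03 m and y of flange_4 in the frame of frame_b_bay2 between -0.022 and 0.022 m and z of flange_4 in the frame of frame_b_bay2 between -0.003 and 0.004 m)) and value of joint damper_left between 0.0215 and 0.0285 m and velocity of joint each of damper_left, damper_right below 0.005 m/s and value of joint damper_right between 0.0215 and 0.0285 m); the robot touches nothing.
It fails at once if the wire brush is shifted by more than 30 mm (distance of wire_brush from where it was at the start of the episode above 0.03 m).
It fails at once if the spray can is shifted by more than 30 mm (distance of spray_can from where it was at the start of the episode above 0.03 m).
It fails at once if the engineer's square is shifted by more than 30 mm (distance of square from where it was at the start of the episode above 0.03 m).
Of flange_1, flange_2, flange_3, flange_4 only 3 to 4 are there at a start; the rules pass over those that are not, and their reading is None.
At some moment in a run one of flange_1, flange_2, flange_3, flange_4 may be knocked a few centimetres aside while the robot is not near it.
Once in a run the grip may slacken for a moment while it holds something.
It also fails if it takes over 210 s, if anything falls off the work surface, if the arm or the gripper's body presses on something with over 40 N, if the wrist force passes 120 N, or if a joint passes its speed limit or range.

## Robot

A 6-joint arm with a two-finger parallel gripper is mounted at the origin on the work surface. World frame = base frame: x ahead of the robot, y to its left, z up, the work surface at z = 0. Lengths are in m, angles in rad, forces in N, time in s.
With the tool pointing down it reaches from about 0.35 to 0.85 m from the base axis. Payload 8.1 kg.
Tool frame: the origin (TCP) lies at the very end of the fingers, on their centre line; the grasp point (between the pads) lies 19 mm behind it; z points along the fingers, y is the direction in which the jaws open and shut (so a half turn about z gives the same grasp; the last joint's range is limited). The gripper opens to 93 mm and grips with 3 to 60 N. Pads are 15 mm wide; open, the fingers measure 128 mm over their backs; the gripper's body (75 mm by 188 mm) begins 65 mm behind the grasp point.
Start: joints at [1.037, 0.13, 1.488, -0, 1.523, -0.085], TCP at [0.26, 0.541, 0.219] pointing down, gripper open.
Joint ranges: [-2.96, 2.96], [-0.89, 2.26], [0.02, 2.5], [-1.34, 4.48], [0, 2.73], [-2.66, 2.66]. Speed limits (rad/s): [2.39, 2.39, 2.79, 3.14, 3.14, 3.14].

## Interface

Orientations are given as a rotation vector (axis times angle).
In Python, from plant import robot gives the robot as it stands.
- The arm moves only by the tool jog_arm, never from a script. Its argument "commands" is a list of rows, each a list of 3 entries, a list of its own where there are three numbers: the shift along the world's x, y, z scaled (see below), then the turn, a rotation vector about the world's x, y, z scaled (see below), then the closure, from -1 (fully open) to 1 (shut), so that 0 is half open. In form: [[[tx, ty, tz], [ax, ay, az], hand], ...]. A call has 1 to 10 rows; each row is the pose to reach, as a shift and turn from the pose measured when the call began, turning the shorter way round; what a row does not reach only later rows make up. The controller multiplies each number of a shift by 0.6 m and each number of a turn by 2 pi rad. A row lasts 1/8 s, in which the tool goes at most 62.5 mm and 10.7 degrees, less where a joint would pass 70% of its speed; a pose out of reach is approached as far as the arm can. A call with a number of a shift or a turn outside -1 to 1 is refused whole. A call with a gripper value outside its range is refused whole. The fingers move at their own pace and stop on an object; "newtons" is the grip in N (left out, the last holds). Time passes only in rows, so rows that repeat a pose let the fingers close. It gives the time, the measured TCP pose, the force and the opening at its end, in the units of the state.
- robot.read_state(): the state, without advancing time (a new reading comes with each control period).
- robot.read_camera(name): name is "scene" or "top" or "wrist"; returns a dict with "pixels" (420x560x3 uint8, red, green, blue), "fovy" (degrees; the focal length in pixels is half the picture's height over the tangent of half this angle, whatever the lens; pixels are square), "cx", "cy" (the principal point, pixels), "rvec" (rotation vector, rad) and "tvec" (3), from world to camera coordinates, as OpenCV has them; the wrist camera has in their place "tool_from_camera" (4x4, takes a point from camera to tool coordinates, whose origin is the TCP and whose axes are the flange's). Camera axes: x right, y down, z forward; pixel columns grow to the right and rows downward; lengths in m; the calibration is good to about 2 mm. A picture is of the moment at which its call begins: read the wrist's pose just before it. There is no depth.
- robot.close_job(): hands the job in, once; it reports no verdict.
Trained networks look in the newest picture that a camera, given by its name, has taken for a name from the list of things; names that differ only in an ending like _2 or _b are one class to them, and where a whole thing is asked for, a point or a joint stands for the part that bears it (a point fixed in the world has none). Each returns a list of dicts, best first, with "p" (0 to 1); they miss things now and then, are a little off and sometimes report something else, mostly with a low value. They report only what shows in the picture. A call takes as long as a camera call. They do not tell look-alikes from the thing itself.
- robot.trace(camera, name): "pixels" (420x560 bool, what is visible of it) and "uv" ([column, row] in pixels, amid what is visible of it).
The state is a dict: "t": time; "q": joint angles; "dq": joint speeds; "joint_torque": joint torques, N m; "tool_pos": TCP position; "orientation": TCP orientation; "force": force on the tool from outside, world axes, zero at the start; "wrist_torque": the same for the moment, N m; "opening": finger opening in m.
Only numpy, scipy, OpenCV 4.12 (cv2) and the standard library are available. Lean on these libraries where they do the work, as an engineer would, in place of code of your own. Each camera call takes 0.05 s, during which the arm holds its last target.

## Working session

There is one attempt and no reset: what is moved stays moved. The work goes in short steps, Python scripts to look and compute and a tool call to move; the robot and the scene stay as the last step left them, time stands still between calls to the robot, and variables do not carry over. Pictures are saved under pics/ and viewed, and the job is handed in when it is done.

Besides the shell and the picture viewer there is one more tool, called after "Request:" as name(argument=value, ...) on one line, values as JSON. jog_arm: Moves the arm, as the interface text tells. Shifts and turns lie within -1 to 1; 1 stands for 0.6 m of shift or 2 pi rad of turn. Its arguments: {"type":"object","properties":{"commands":{"type":"array"},"newtons":{"type":"number"}},"required":["commands"]}

```bash
ls; mkdir -p pics; python3 - <<'E'
from plant import robot
import cv2
s=robot.read_state();print(s)
for n in ("scene","top","wrist"):
    c=robot.read_camera(n);cv2.imwrite(f"pics/{n}0.png",c["pixels"][:,:,::-1]);print(n,{k:v for k,v in c.items() if k!="pixels"})
E
```

```text
pics
{'t': 0.0, 'q': array([ 1.03662793e+00,  1.31155334e-01,  1.48929759e+00, -3.74274737e-06,
        1.52301317e+00, -8.54210626e-02]), 'dq': array([-5.67592371e-04, -1.76810440e-03, -2.38856821e-04,  6.74620527e-05,
        1.37070660e-03, -2.07020405e-04]), 'joint_torque': array([ 8.04909741e-04, -5.59826267e+01, -4.91782129e+01,  7.71603291e-02,
        3.47996922e-02, -2.06187765e-04]), 'tool_pos': array([0.25999566, 0.54009252, 0.21758089]), 'orientation': array([-6.98864243e-01, -3.06228989e+00,  2.80399431e-03]), 'force': array([ 0.19195915, -0.30268973, -0.02202534]), 'wrist_torque': array([ 0.0330239 ,  0.04937833, -0.00597777]), 'opening': 0.09306684013493739}
scene {'fovy': 56.81786157869921, 'cx': 283.21916019413896, 'cy': 203.49982142943506, 'rvec': array([ 2.28666918,  0.94135025, -0.35945563]), 'tvec': array([-0.41028372, -0.22648249,  1.55717005])}
top {'fovy': 48.86088746544792, 'cx': 281.3933559353484, 'cy': 208.36488361447965, 'rvec': array([ 2.19731445, -2.18491446,  0.05118298]), 'tvec': array([-0.00450286,  0.56532836,  1.33778621])}
wrist {'fovy': 64.70833186576348, 'cx': 282.2081319796737, 'cy': 203.82187750279704, 'tool_from_camera': array([[-2.30852024e-04, -9.62669335e-01, -2.70680065e-01,
         7.55543331e-02],
       [ 9.99999605e-01,  1.01261140e-05, -8.88872374e-04,
         6.32832011e-05],
       [ 8.58431115e-04, -2.70680163e-01,  9.62668953e-01,
        -1.65308079e-01],
       [ 0.00000000e+00,  0.00000000e+00,  0.00000000e+00,
         1.00000000e+00]])}
```

View pics/scene0.png

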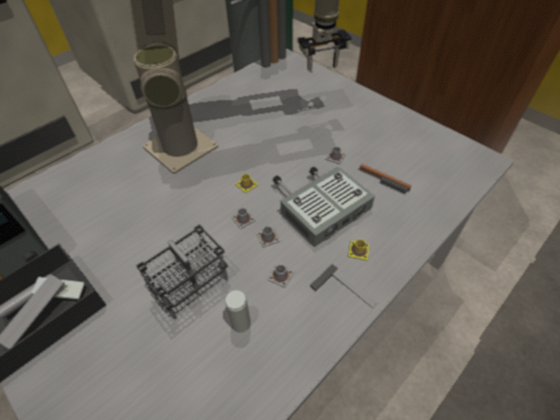

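View pics/top0.png

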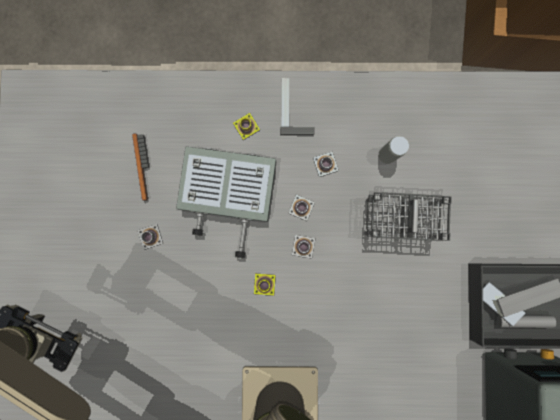

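View pics/wrist0.png

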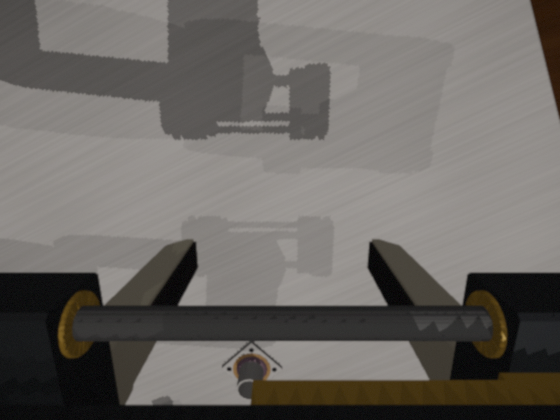

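```bash
cat > h.py <<'E'
from plant import robot
import numpy as np, cv2
from scipy.spatial.transform import Rotation as R
class Cam:
    def __init__(s,name,save=None):
        st=robot.read_state(); c=robot.read_camera(name)
        s.name=name; s.img=c["pixels"]; s.f=s.img.shape[0]/2/np.tan(np.radians(c["fovy"])/2)
        s.K=np.array([[s.f,0,c["cx"]],[0,s.f,c["cy"]],[0,0,1]])
        if name=="wrist":
            W=np.eye(4);W[:3,:3]=R.from_rotvec(st["orientation"]).as_matrix();W[:3,3]=st["tool_pos"]
            M=np.linalg.inv(W@c["tool_from_camera"])
        else:
            M=np.eye(4);M[:3,:3]=R.from_rotvec(c["rvec"]).as_matrix();M[:3,3]=c["tvec"]
        s.M=M; s.C=-M[:3,:3].T@M[:3,3]
        if save: cv2.imwrite(save,s.img[:,:,::-1])
    def ray(s,uv,z):
        uv=np.atleast_2d(np.asarray(uv,float))
        d=np.c_[uv,np.ones(len(uv))]@np.linalg.inv(s.K).T@s.M[:3,:3]
        return s.C+d*((z-s.C[2])/d[:,2])[:,None]
    def proj(s,P):
        P=np.atleast_2d(P); q=(P@s.M[:3,:3].T+s.M[:3,3])@s.K.T
        return q[:,:2]/q[:,2:]
def crop(img,x0,y0,x1,y1,k,fn):
    cv2.imwrite(fn,cv2.resize(img[y0:y1,x0:x1],None,fx=k,fy=k,interpolation=cv2.INTER_CUBIC)[:,:,::-1])
E
python3 - <<'E'
from h import *
c=Cam("top"); print(c.C)
for n in ("flange_1","stand","frame_a","frame_b","damper_left","wire_brush","spray_can","square","knob_left","frame_a_handle"):
    try: r=robot.trace("top",n)
    except Exception as e: print(n,e);continue
    for d in r:
        ys,xs=np.nonzero(d["pixels"]); print(n,round(d["p"],2),np.round(d["uv"],1),len(xs),(xs.min(),ys.min(),xs.max(),ys.max()) if len(xs) else 0, np.round(c.ray(d["uv"],0.0)[0],3))
crop(c.img,120,100,460,300,2.3,"pics/topcrop.png")
E
```

```text
[ 0.493197   -0.01052306  1.36599209]
flange_1 0.85 [303.9 244.8] 421 (np.int64(291), np.int64(236), np.int64(314), np.int64(257)) [ 0.459 -0.068  0.   ]
flange_1 0.84 [301.  207.4] 365 (np.int64(290), np.int64(196), np.int64(312), np.int64(218)) [ 0.569 -0.059  0.   ]
flange_1 0.79 [325.4 167.2] 423 (np.int64(313), np.int64(152), np.int64(337), np.int64(176)) [ 0.689 -0.131  0.   ]
flange_1 0.68 [264.8 284.3] 425 (np.int64(254), np.int64(274), np.int64(275), np.int64(294)) [0.343 0.046 0.   ]
flange_1 0.67 [149.5 234. ] 392 (np.int64(139), np.int64(226), np.int64(161), np.int64(248)) [0.488 0.388 0.   ]
stand 0.89 [230.1 183.9] 6492 (np.int64(176), np.int64(147), np.int64(277), np.int64(257)) [0.638 0.152 0.   ]
frame_a 0.89 [412.7 214.4] 838 (np.int64(370), np.int64(192), np.int64(450), np.int64(239)) [ 0.55  -0.389  0.   ]
frame_a 0.56 [402.6 208.3] 521 (np.int64(364), np.int64(195), np.int64(440), np.int64(238)) [ 0.568 -0.359  0.   ]
frame_b 0.89 [412.7 214.4] 838 (np.int64(370), np.int64(192), np.int64(450), np.int64(239)) [ 0.55  -0.389  0.   ]
frame_b 0.56 [402.6 208.3] 521 (
[... 199 characters left out ...]
ire_brush 0.6 [228.4 187.3] 6279 (np.int64(177), np.int64(147), np.int64(275), np.int64(257)) [0.628 0.156 0.   ]
spray_can 0.83 [393.7 148.4] 552 (np.int64(379), np.int64(137), np.int64(408), np.int64(163)) [ 0.747 -0.334  0.   ]
spray_can 0.58 [140.4 156.8] 626 (np.int64(132), np.int64(134), np.int64(149), np.int64(200)) [0.718 0.42  0.   ]
square 0.63 [283.9 123.1] 623 (np.int64(280), np.int64(78), np.int64(313), np.int64(135)) [ 0.821 -0.007  0.   ]
frame_a_handle 0.65 [403.8 212.2] 492 (np.int64(365), np.int64(195), np.int64(441), np.int64(238)) [ 0.557 -0.363  0.   ]
frame_a_handle 0.45 [284.9 116.3] 598 (np.int64(281), np.int64(78), np.int64(313), np.int64(135)) [ 0.842 -0.01   0.   ]
```

View pics/topcrop.png

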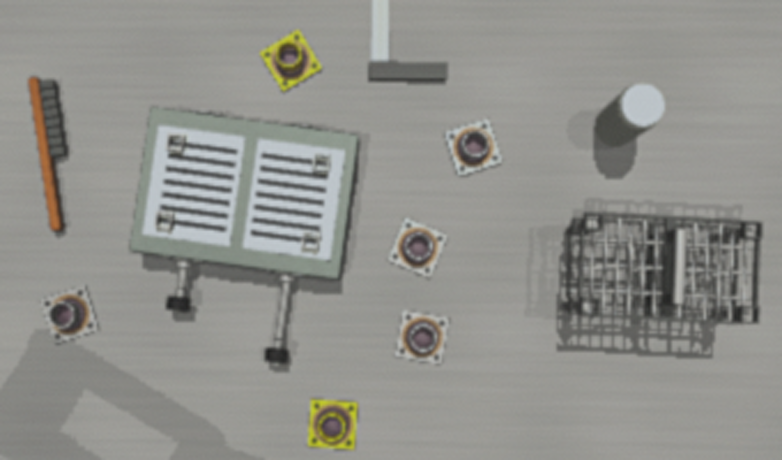

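Request:
jog_arm(commands=[[[0.05,-0.05,0.1],[0,0,0.02],-1],[[0.617,-0.65,0.1],[0,0,0.053],-1],[[0.617,-0.65,0.1],[0,0,0.053],-1],[[0.617,-0.65,0.1],[0,0,0.053],-1],[[0.617,-0.65,0.1],[0,0,0.053],-1],[[0.617,-0.65,0.1],[0,0,0.053],-1],[[0.617,-0.65,0.1],[0,0,0.053],-1],[[0.617,-0.65,0.1],[0,0,0.053],-1],[[0.617,-0.65,0.1],[0,0,0.053],-1],[[0.617,-0.65,0.1],[0,0,0.053],-1]])

```text
t: 1.95
tool_pos: [0.6325, 0.1467, 0.2778]
orientation: [-0.189, -3.135, 0.002]
force: [-0.8, -0.6, -0.1]
opening: 0.0932
```

```bash
python3 - <<'E'
from h import *
c=Cam("wrist","pics/w1.png"); print(c.C)
print(robot.read_state()["tool_pos"])
E
```

```text
[0.55763342 0.15598397 0.44309433]
[0.63170841 0.14811171 0.2779004 ]
```

View pics/w1.png

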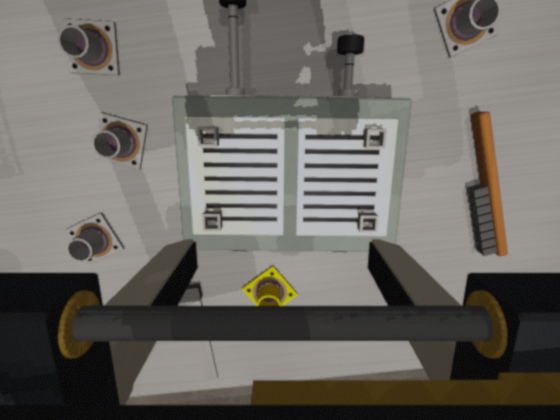

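```bash
python3 - <<'E'
from h import *
c=Cam("wrist"); np.savez("w1.npz",img=c.img)
crop(c.img,165,85,425,260,3,"pics/w1c.png")
uv=np.array([[208,136],[374,136],[212,219],[368,221]])
P=c.ray(uv,0.078);print(P.round(4)); 
ctr=P.mean(0);print("ctr",ctr)
ey=(P[0]-P[1])+(P[2]-P[3]); print("yaw from y", np.degrees(np.arctan2(ey[1],ey[0]))+90, np.linalg.norm(P[0]-P[1]),np.linalg.norm(P[0]-P[2]))
E
```

```text
[[0.5731 0.0741 0.078 ]
 [0.5946 0.2524 0.078 ]
 [0.6669 0.0617 0.078 ]
 [0.6908 0.2411 0.078 ]]
ctr [0.63133948 0.15733692 0.078     ]
yaw from y -7.228512914183597 0.17965080790121538 0.09452121241924709
```

View pics/w1c.png

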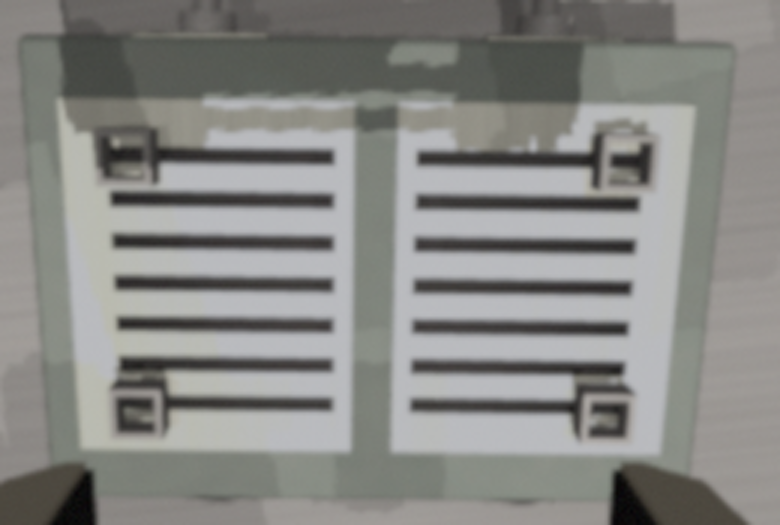

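```bash
cat >> h.py <<'E'
from scipy.optimize import least_squares
def fit(c,uv,P,x0,verbose=True):
    """fit x,y,yaw of body with local points P (z = world z)"""
    P=np.asarray(P,float);uv=np.asarray(uv,float)
    def W(p):
        cs,sn=np.cos(p[2]),np.sin(p[2])
        return np.c_[p[0]+cs*P[:,0]-sn*P[:,1],p[1]+sn*P[:,0]+cs*P[:,1],P[:,2]]
    r=least_squares(lambda p:(c.proj(W(p))-uv).ravel(),x0,loss="soft_l1")
    if verbose: print("fit xy",r.x[:2].round(4),"yaw deg",np.degrees(r.x[2]).round(2),"res px",r.fun.reshape(-1,2).round(1).tolist())
    return r.x
E
python3 - <<'E'
from h import *
c=Cam("wrist")
cups=np.array([[129,157],[624,161],[138,412],[607,413]])/3+[165,85]
cor=np.array([[20,38],[735,43],[690,500],[50,497]])/3+[165,85]
Pc=[[-.048,-.09,.086],[-.048,.09,.086],[.048,-.09,.086],[.048,.09,.086]]
Ps=[[-.09,-.13,.07],[-.09,.13,.07],[.09,.13,.07],[.09,-.13,.07]]
x0=[.631,.157,-.126]
fit(c,cups,Pc,x0);fit(c,cor,Ps,x0);p=fit(c,np.r_[cups,cor],Pc+Ps,x0)
# top cam check
t=Cam("top","pics/t1.png")
E
```

```text
fit xy [0.6315 0.158 ] yaw deg -7.11 res px [[-2.6, -0.3], [2.1, -0.6], [-0.8, 0.5], [0.9, 1.1]]
fit xy [0.6328 0.1578] yaw deg -7.17 res px [[-2.3, -0.7], [1.5, -0.6], [-0.1, 1.6], [0.2, 1.2]]
fit xy [0.6319 0.1579] yaw deg -7.15 res px [[-2.5, 0.0], [2.1, -0.1], [-0.9, 0.8], [0.8, 1.5], [-2.4, -1.6], [1.5, -1.5], [-0.0, 1.0], [0.2, 0.6]]
```

Request:
jog_arm(commands=[[[-0.02,-0.1,0.1],[0,0,0.0],-1],[[-0.11,-0.85,0.15],[0,0,0.0125],-1],[[-0.11,-0.85,0.15],[0,0,0.0125],-1],[[-0.11,-0.85,0.15],[0,0,0.0125],-1],[[-0.11,-0.85,0.15],[0,0,0.0125],-1],[[-0.11,-0.85,0.15],[0,0,0.0125],-1],[[-0.11,-0.85,0.15],[0,0,0.0125],-1],[[-0.11,-0.85,0.15],[0,0,0.0125],-1],[[-0.11,-0.85,0.15],[0,0,0.0125],-1],[[-0.11,-0.85,0.15],[0,0,0.0125],-1]])

```text
t: 3.4
tool_pos: [0.5636, -0.3591, 0.3687]
orientation: [-0.059, -3.141, -0.001]
force: [0.2, 0.5, 0.4]
opening: 0.0931
```

```bash
python3 - <<'E'
from h import *
c=Cam("wrist","pics/w2.png"); print(c.C)
print(robot.read_state()["tool_pos"],robot.read_state()["dq"].round(3))
t=Cam("top");crop(t.img,340,170,470,270,6,"pics/t2.png")
E
```

```text
[ 0.4882124  -0.35625369  0.53405185]
[ 0.56414658 -0.35761032  0.36880252] [ 0.032 -0.017  0.018  0.004  0.001  0.005]
```

View pics/w2.png

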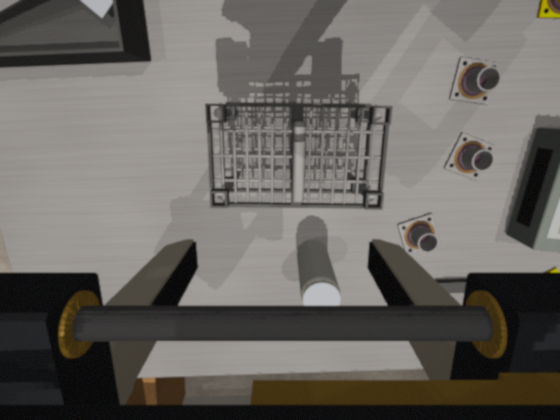

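```bash
python3 - <<'E'
from h import *
c=Cam("wrist"); crop(c.img,195,90,405,220,3.7,"pics/w2c.png")
print(robot.read_state()["tool_pos"],robot.read_state()["dq"].round(3))
E
```

```text
[ 0.56460077 -0.35634247  0.36896366] [ 0.009 -0.005  0.001  0.    -0.    -0.003]
```

View pics/w2c.png

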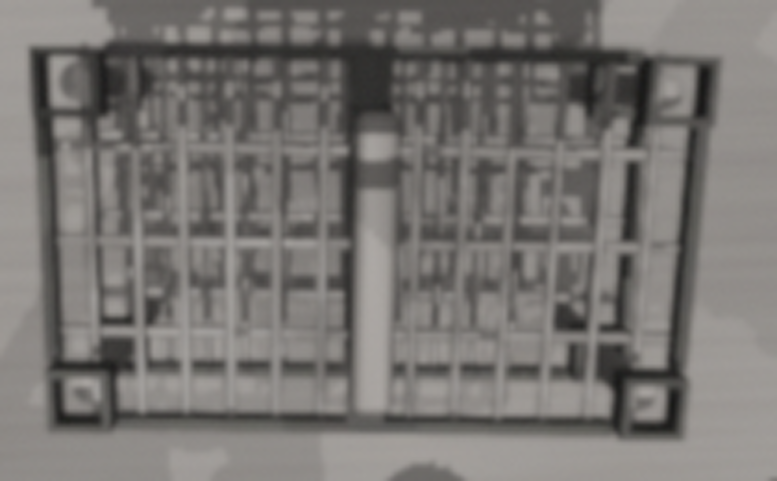

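View pics/t2.png

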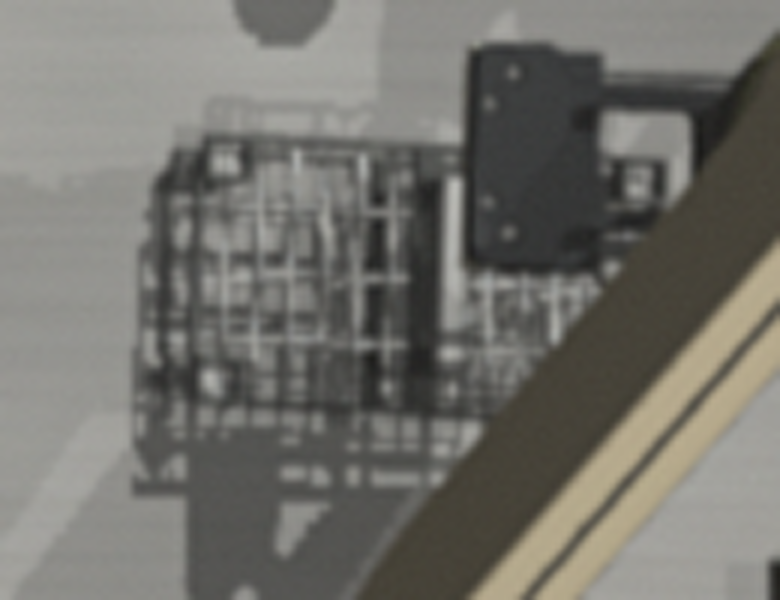

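```bash
python3 - <<'E'
from h import *
c=Cam("wrist")
o=[195,90]
cups=np.array([[68,81],[684,90],[83,401],[653,405]])/3.7+o
bar=np.array([[377,120],[371,414]])/3.7+o
Pc=[[-.048,-.09,.166],[-.048,.09,.166],[.048,-.09,.166],[.048,.09,.166]]
Pb=[[-.042,0,.2],[.042,0,.2]]
x0=[.55,-.36,-.03]
fit(c,cups,Pc,x0);fit(c,bar,Pb,x0);p=fit(c,np.r_[cups,bar],Pc+Pb,x0)
print(c.ray(bar,.2))
print(robot.read_state()["tool_pos"],robot.read_state()["orientation"])
E
```

```text
fit xy [ 0.5398 -0.3404] yaw deg -2.67 res px [[-0.8, -0.1], [0.7, -0.5], [-1.1, 0.1], [1.4, 0.8]]
fit xy [ 0.5415 -0.3414] yaw deg -2.46 res px [[0.0, -1.2], [-0.0, 1.9]]
fit xy [ 0.54  -0.341] yaw deg -2.68 res px [[-1.3, 0.1], [0.2, -0.2], [-1.6, 0.3], [0.9, 1.0], [0.6, -2.8], [0.2, 0.5]]
[[ 0.50068449 -0.33961904  0.2       ]
 [ 0.58135217 -0.34313695  0.2       ]]
[ 0.56467941 -0.35623306  0.36910332] [5.33174173e-02 3.14100385e+00 1.04296585e-03]
```

Request:
jog_arm(commands=[[[-0.041,0.025,-0.1],[0,0,-0.002],-1],[[-0.041,0.025,-0.2],[0,0,-0.002],-1],[[-0.041,0.025,-0.325],[0,0,-0.002],-1],[[-0.041,0.025,-0.325],[0,0,-0.002],-1],[[-0.041,0.025,-0.325],[0,0,-0.002],-1],[[-0.041,0.025,-0.325],[0,0,-0.002],1],[[-0.041,0.025,-0.325],[0,0,-0.002],1],[[-0.041,0.025,-0.325],[0,0,-0.002],1],[[-0.041,0.025,-0.325],[0,0,-0.002],1],[[-0.041,0.025,-0.325],[0,0,-0.002],1]], newtons=45)

```text
t: 4.85
tool_pos: [0.54, -0.3413, 0.1741]
orientation: [0.073, 3.141, 0.001]
force: [-0.2, -0.5, -0.3]
opening: 0.0473
```

Request:
jog_arm(commands=[[[0,0,0],[0,0,0],1],[[0,0,0],[0,0,0],1]])

```text
t: 5.1
tool_pos: [0.54, -0.3413, 0.174]
orientation: [-0.073, -3.141, -0.001]
force: [0.1, 0.5, 0.6]
opening: 0.0278
```

Request:
jog_arm(commands=[[[0,0,0],[0,0,0],1],[[0,0,0],[0,0,0],1],[[0,0,0],[0,0,0],1]])

```text
t: 5.48
tool_pos: [0.5399, -0.3413, 0.1739]
orientation: [-0.073, -3.141, -0.001]
force: [0.4, 0.1, -1.5]
opening: 0.0115
```

Request:
jog_arm(commands=[[[0,0,0.02],[0,0,0],1],[[0,0,0.05],[0,0,0],1],[[0,0,0.08],[0,0,0],1],[[0,0,0.12],[0,0,0],1],[[0,0,0.2],[0,0,0],1],[[0,0,0.2],[0,0,0],1],[[0,0,0.2],[0,0,0],1]])

```text
t: 6.35
tool_pos: [0.5399, -0.3413, 0.2938]
orientation: [0.073, 3.141, 0.001]
force: [0.5, 0.6, -5.7]
opening: 0.0114
```

```bash
python3 - <<'E'
from h import *
c=Cam("wrist","pics/w3.png"); s=robot.read_state();print(s["tool_pos"],s["force"],s["wrist_torque"],s["opening"])
Cam("scene","pics/s3.png")
E
```

```text
[ 0.53946112 -0.34094744  0.2924442 ] [-0.25853006 -0.61071096 -5.33693486] [ 0.05121407 -0.05652027  0.03932017] 0.011452433794800463
```

View pics/w3.png

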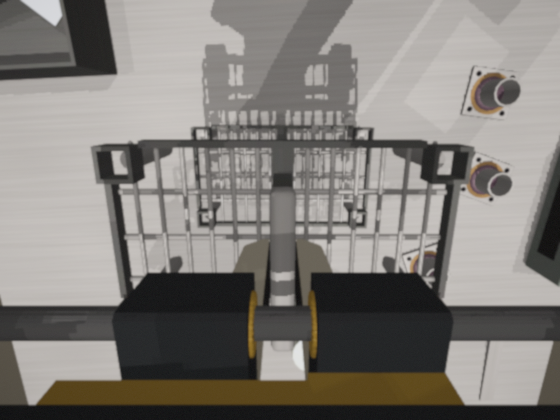

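View pics/s3.png

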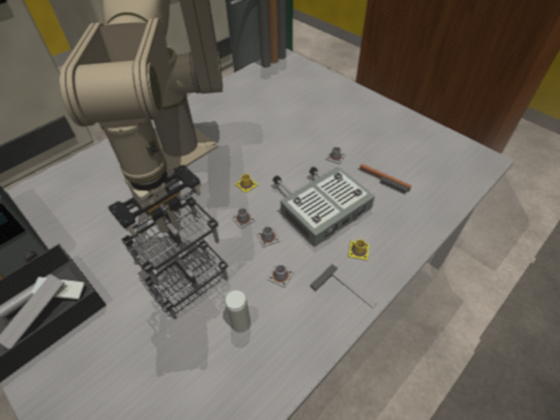

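```bash
python3 - <<'E'
from h import *
c=Cam("wrist"); crop(c.img,85,120,485,230,2,"pics/w3c.png")
s=robot.read_state();T=s["tool_pos"];print(T)
uv=np.array([[118.5,162.5],[445.5,162.5]])
P=c.ray(uv,T[2]-.008); print(P, np.linalg.norm(P[0]-P[1])); d=P[1]-P[0]; yaw=np.arctan2(d[1],d[0])-np.pi/2; m=P.mean(0)+.048*np.array([np.cos(yaw),np.sin(yaw),0]); print(np.degrees(yaw),m-T)
E
```

```text
[ 0.53919211 -0.34077232  0.29159352]
[[ 0.48588486 -0.42432267  0.28359352]
 [ 0.49401338 -0.25262007  0.28359352]] 0.17189489366426536
-2.7103985539337168 [-1.29669102e-03  3.11378692e-05 -8.00000000e-03]
```

View pics/w3c.png

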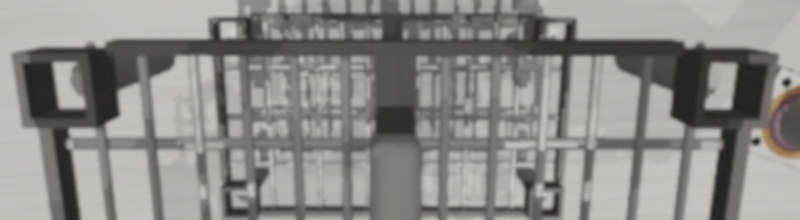

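Request:
jog_arm(commands=[[[0.155,0.832,0.01],[0,0,-0.0124],1],[[0.155,0.832,0.01],[0,0,-0.0124],1],[[0.155,0.832,0.01],[0,0,-0.0124],1],[[0.155,0.832,0.01],[0,0,-0.0124],1],[[0.155,0.832,0.01],[0,0,-0.0124],1],[[0.155,0.832,0.0],[0,0,-0.0124],1],[[0.155,0.832,0.0],[0,0,-0.0124],1],[[0.155,0.832,0.0],[0,0,-0.0124],1],[[0.155,0.832,0.0],[0,0,-0.0124],1],[[0.155,0.832,0.0],[0,0,-0.0124],1]])

```text
t: 7.75
tool_pos: [0.6315, 0.159, 0.2899]
orientation: [-0.193, -3.13, -0.003]
force: [0.5, -1.2, -4.5]
opening: 0.0114
```

```bash
python3 - <<'E'
from h import *
c=Cam("wrist","pics/w4.png"); s=robot.read_state();print(s["t"],s["tool_pos"],s["orientation"],s["force"],s["wrist_torque"],s["opening"])
E
```

```text
7.8 [0.63175719 0.1578379  0.29038204] [-1.95217961e-01 -3.13064561e+00 -3.09582301e-03] [ 0.51052346 -0.15846431 -4.36091138] [ 0.01097398  0.01822935 -0.01351306] 0.011468949447417347
```

View pics/w4.png

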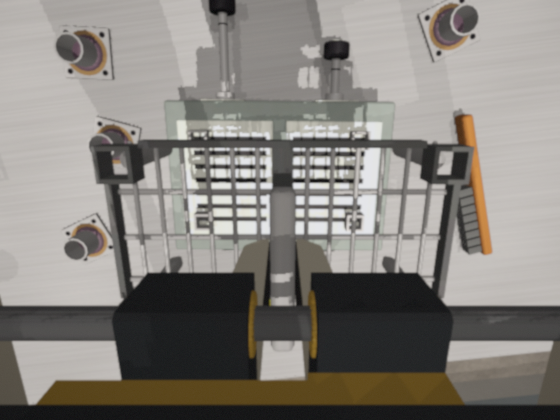

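Request:
jog_arm(commands=[[[0.001,0,-0.06],[0,0,0],1],[[0.001,0,-0.12],[0,0,0],1],[[0.001,0,-0.158],[0,0,0],1],[[0.001,0,-0.158],[0,0,0],1],[[0.001,0,-0.158],[0,0,0],1]])

```text
t: 8.43
tool_pos: [0.633, 0.1568, 0.1971]
orientation: [-0.198, -3.132, -0.003]
force: [0.1, 0.2, -4.7]
opening: 0.0113
```

```bash
python3 - <<'E'
from h import *
c=Cam("wrist","pics/w5.png"); s=robot.read_state();print(s["t"],s["tool_pos"],s["orientation"],s["force"],s["wrist_torque"],s["opening"])
t=Cam("top");crop(t.img,170,130,290,220,6,"pics/t5.png")
cc=Cam("scene");crop(cc.img,250,150,400,260,5,"pics/s5.png")
E
```

```text
8.475 [0.63341318 0.15711083 0.19769728] [-0.19707006 -3.13338339 -0.0038773 ] [ 0.03523946  0.24571444 -3.92031568] [ 0.01984575 -0.0308697  -0.00166972] 0.011484465333809472
```

View pics/w5.png

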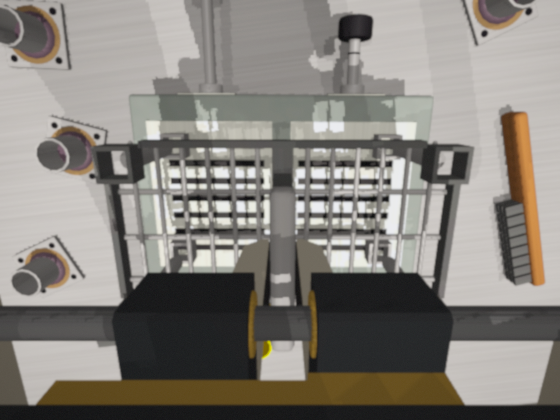

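View pics/s5.png

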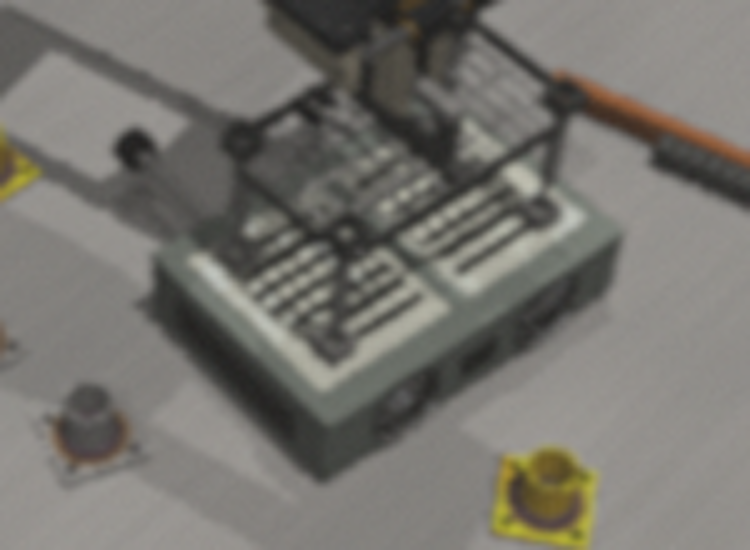

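Request:
jog_arm(commands=[[[-0.001,0.0012,-0.01],[0,0,0],1],[[-0.001,0.0012,-0.02],[0,0,0],1],[[-0.001,0.0012,-0.03],[0,0,0],1],[[-0.001,0.0012,-0.03],[0,0,0],1]])

```text
t: 9.07
tool_pos: [0.6322, 0.1582, 0.1784]
orientation: [-0.196, -3.132, -0.003]
force: [0.5, 0.4, -4.4]
opening: 0.0116
```

Request:
jog_arm(commands=[[[0,0,-0.006],[0,0,0],1],[[0,0,-0.012],[0,0,0],1],[[0,0,-0.015],[0,0,0],1],[[0,0,-0.015],[0,0,0],1]])

```text
t: 9.57
tool_pos: [0.6322, 0.1578, 0.1695]
orientation: [-0.196, -3.132, -0.002]
force: [-1.0, -3.2, -3.3]
opening: 0.0114
```

Request:
jog_arm(commands=[[[0,0,-0.001],[0,0,0],0.2],[[0,0,-0.001],[0,0,0],0.2],[[0,0,-0.001],[0,0,0],0.2],[[0,0,-0.001],[0,0,0],0.2],[[0,0,0.05],[0,0,0],0.2],[[0,0,0.25],[0,0,0],-1],[[0,0,0.25],[0,0,0],-1],[[0,0,0.25],[0,0,0],-1],[[0,0,0.25],[0,0,0],-1]])

```text
t: 10.7
tool_pos: [0.6322, 0.1578, 0.3192]
orientation: [-0.196, -3.132, -0.003]
force: [-0.6, 0.6, -0.7]
opening: 0.0726
```

```bash
python3 - <<'E'
from h import *
c=Cam("wrist","pics/w6.png"); s=robot.read_state();print(s["t"],s["tool_pos"],s["orientation"],s["force"])
E
```

```text
10.75 [0.63166151 0.15772536 0.3177355 ] [-1.96222020e-01 -3.12949076e+00 -1.60824490e-03] [ 0.29373479 -0.12888207  0.00467854]
```

View pics/w6.png

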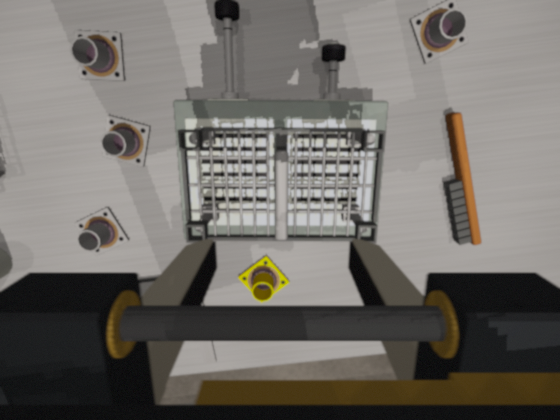

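```bash
python3 - <<'E'
from h import *
c=Cam("wrist"); s=robot.read_state();print(s["tool_pos"])
crop(c.img,170,0,390,110,3.5,"pics/w6c.png")
W=lambda x,y,z:[.632+.9922*x+.1245*y,.158-.1245*x+.9922*y,z]
print(c.proj([W(-.1465,.065,.04),W(-.1935,-.065,.04)]))
print(c.proj([W(-.09,-.13,.07),W(-.09,.13,.07),W(-.048,-.09,.161),W(-.048,.09,.161),W(.048,-.09,.161),W(.048,.09,.161)]))
E
```

```text
[0.63142249 0.15766848 0.31706692]
[[335.0599277   52.52478712]
 [227.94573904   9.93176338]]
[[173.21013413  99.70079499]
 [391.55156195  99.5547984 ]
 [188.68762735 141.89710157]
 [376.26526078 141.76987536]
 [195.66577708 235.81646937]
 [369.3676979  235.69494479]]
```

View pics/w6c.png

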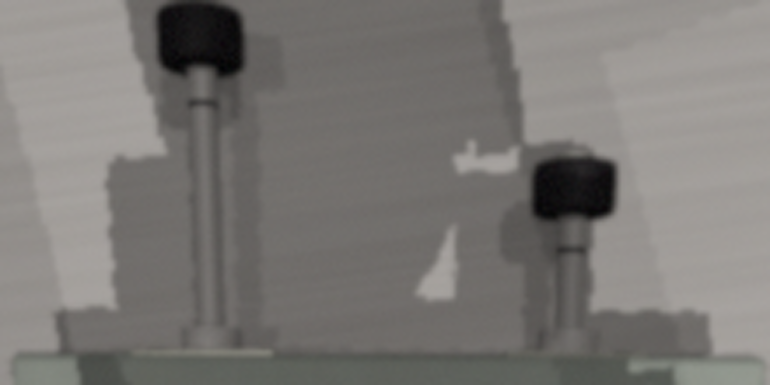

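Request:
jog_arm(commands=[[[-0.228,0.138,0],[0,0,0],-1],[[-0.228,0.138,0],[0,0,0],-1],[[-0.228,0.138,-0.1],[0,0,0],-1],[[-0.228,0.138,-0.2],[0,0,0],-1],[[-0.228,0.138,-0.3],[0,0,0],-1],[[-0.228,0.138,-0.4],[0,0,0],-1],[[-0.228,0.138,-0.492],[0,0,0],-1],[[-0.228,0.138,-0.492],[0,0,0],0],[[-0.228,0.138,-0.492],[0,0,0],1],[[-0.228,0.138,-0.492],[0,0,0],1]], newtons=40)

```text
t: 12.05
tool_pos: [0.497, 0.2413, 0.0251]
orientation: [-0.196, -3.133, -0.004]
force: [0.9, -0.1, -0.6]
opening: 0.0676
```

Request:
jog_arm(commands=[[[0,0,0],[0,0,0],1],[[0,0,0],[0,0,0],1],[[0,0,0],[0,0,0],1]])

```text
t: 12.42
tool_pos: [0.4973, 0.2415, 0.0256]
orientation: [-0.197, -3.134, -0.005]
force: [-0.2, -0.9, 0.6]
opening: 0.0373
```

Request:
jog_arm(commands=[[[-0.002,0,-0.003],[0,0,0],1],[[-0.002,0,-0.003],[0,0,0],1],[[-0.002,0,-0.003],[0,0,0],1]])

```text
t: 12.8
tool_pos: [0.4969, 0.2391, 0.0249]
orientation: [-0.197, -3.135, 0.001]
force: [-1.9, -12.3, 12.5]
opening: 0.0293
```

Request:
jog_arm(commands=[[[0,-0.003,0.003],[0,0,0],1],[[0,-0.003,0.003],[0,0,0],1]])

```text
t: 13.05
tool_pos: [0.4965, 0.2389, 0.0251]
orientation: [-0.197, -3.135, -0.003]
force: [8.2, 10.9, -15.3]
opening: 0.0292
```

Request:
jog_arm(commands=[[[-0.01,0.0012,0],[0,0,0],1],[[-0.02,0.0025,0],[0,0,0],1],[[-0.03,0.0037,0],[0,0,0],1],[[-0.0388,0.0048,0],[0,0,0],1],[[-0.0388,0.0048,0],[0,0,0],1],[[-0.0388,0.0048,0],[0,0,0],1]])

```text
t: 13.8
tool_pos: [0.4726, 0.2421, 0.025]
orientation: [-0.196, -3.133, -0.004]
force: [-0.5, 4.4, -1.3]
opening: 0.0294
```

Request:
jog_arm(commands=[[[0,0,0],[0,0,0],-0.3],[[0,0,0],[0,0,0],-0.3],[[0,0,0],[0,0,0],-0.3],[[0,0,0],[0,0,0],-0.5],[[0,0,0.1],[0,0,0],-1],[[0,-0.1,0.25],[0,0,0],-1],[[0,-0.1,0.3],[0,0,0],-1],[[0,-0.1,0.3],[0,0,0],-1],[[0,-0.1,0.3],[0,0,0],-1]])

```text
t: 14.92
tool_pos: [0.4731, 0.1821, 0.2056]
orientation: [-0.198, -3.135, -0.005]
force: [0.0, -0.1, -0.3]
opening: 0.0931
```

```bash
python3 - <<'E'
from h import *
c=Cam("wrist","pics/w7.png"); s=robot.read_state();print(s["t"],s["tool_pos"],s["orientation"],s["force"])
W=lambda x,y,z:[.632+.9922*x+.1245*y,.158-.1245*x+.9922*y,z]
print(c.proj([W(-.170,.065,.04),W(-.1935,-.065,.04),W(-.09,.065,.04),W(-.09,-.065,.04)]))
E
```

```text
14.975 [0.47223273 0.18213329 0.2039607 ] [-0.19670299 -3.13247562 -0.00378358] [-0.15225129  0.44393001 -0.43388711]
[[341.71916112 178.35311556]
 [212.30158873 155.37654918]
 [338.2286706  251.16204294]
 [217.88652663 251.4480004 ]]
```

View pics/w7.png

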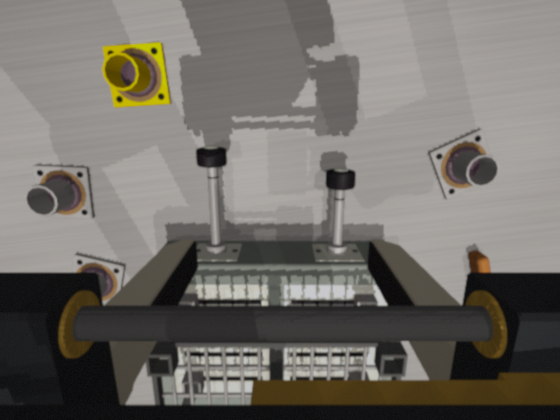

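Request:
jog_arm(commands=[[[-0.065,-0.109,0],[0,0,0],-1],[[-0.065,-0.109,-0.1],[0,0,0],-1],[[-0.065,-0.109,-0.2],[0,0,0],-1],[[-0.065,-0.109,-0.301],[0,0,0],-1],[[-0.065,-0.109,-0.301],[0,0,0],1],[[-0.065,-0.109,-0.301],[0,0,0],1],[[-0.065,-0.109,-0.301],[0,0,0],1],[[-0.065,-0.109,-0.301],[0,0,0],1],[[-0.065,-0.109,-0.301],[0,0,0],1],[[-0.065,-0.109,-0.301],[0,0,0],1]], newtons=30)

```text
t: 16.23
tool_pos: [0.4335, 0.1168, 0.0238]
orientation: [-0.197, -3.133, -0.004]
force: [-0.3, 0.0, 0.9]
opening: 0.0374
```

Request:
jog_arm(commands=[[[0,0,0],[0,0,0],1],[[0,0,0],[0,0,0],1],[[0,0,0],[0,0,0],1]])

```text
t: 16.6
tool_pos: [0.4334, 0.1162, 0.0238]
orientation: [-0.197, -3.133, -0.003]
force: [-1.7, -5.2, 2.1]
opening: 0.0287
```

Request:
jog_arm(commands=[[[0.01,-0.0012,0],[0,0,0],1],[[0.02,-0.0025,0],[0,0,0],1],[[0.03,-0.0037,0],[0,0,0],1],[[0.0388,-0.0048,0],[0,0,0],1],[[0.0388,-0.0048,0],[0,0,0],1],[[0.0388,-0.0048,0],[0,0,0],1]])

```text
t: 17.35
tool_pos: [0.4571, 0.1131, 0.0238]
orientation: [-0.197, -3.134, -0.002]
force: [0.8, -4.1, 0.1]
opening: 0.0294
```

Request:
jog_arm(commands=[[[0,0,0],[0,0,0],-0.3],[[0,0,0],[0,0,0],-0.3],[[0,0,0],[0,0,0],-0.4],[[0,0,0.1],[0,0,0],-1],[[0,0,0.25],[0,0,-0.05],-1],[[0.0,-0.1,0.4],[0,0,-0.1],-1],[[0.188,-0.288,0.46],[0,0,-0.13],-1],[[0.188,-0.288,0.46],[0,0,-0.16],-1],[[0.188,-0.288,0.46],[0,0,-0.19],-1],[[0.188,-0.288,0.46],[0,0,-0.22],-1]])

```text
t: 18.6
tool_pos: [0.5717, -0.0623, 0.3017]
orientation: [1.849, 2.538, 0.005]
force: [-0.3, 0.5, 0.5]
opening: 0.0934
```

Request:
jog_arm(commands=[[[0,0,0],[0,0,-0.03],-1],[[0,0,0],[0,0,-0.03],-1],[[0,0,0],[0,0,-0.03],-1]])

```text
t: 18.98
tool_pos: [0.5715, -0.0619, 0.3013]
orientation: [2.074, 2.357, 0.004]
force: [0.6, -0.2, 0.2]
opening: 0.0927
```

```bash
python3 - <<'E'
from h import *
c=Cam("wrist","pics/w8.png"); s=robot.read_state();print(s["t"],s["tool_pos"],s["orientation"],s["force"])
t=Cam("top","pics/t8.png")
W=lambda x,y,z:[.632+.9922*x+.1245*y,.158-.1245*x+.9922*y,z]
crop(t.img,160,130,340,260,4,"pics/t8c.png")
for d in robot.trace("wrist","flange_1"):
    print(round(d["p"],2),d["uv"],c.ray(d["uv"],0.02)[0].round(3))
E
```

```text
19.025 [ 0.57145858 -0.06182268  0.30136429] [2.07468181 2.35683805 0.00422923] [-0.702295   -0.17354717  1.16759252]
0.97 [118.2, 59.5] [0.352 0.048 0.02 ]
0.73 [360.0, 222.9] [ 0.691 -0.126  0.02 ]
0.68 [283.6, 161.8] [ 0.572 -0.053  0.02 ]
0.59 [201.0, 160.9] [ 0.462 -0.066  0.02 ]
0.59 [484.7, 59.7] [0.805 0.105 0.02 ]
```

View pics/w8.png

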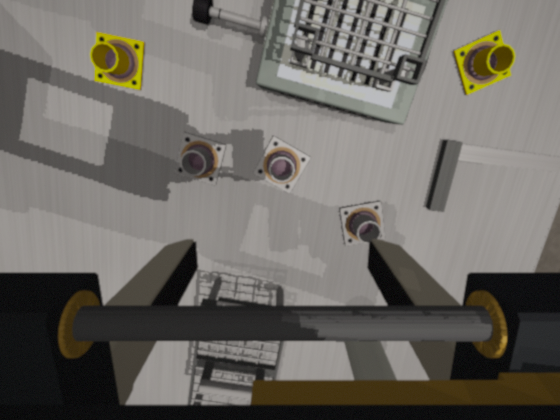

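View pics/t8c.png

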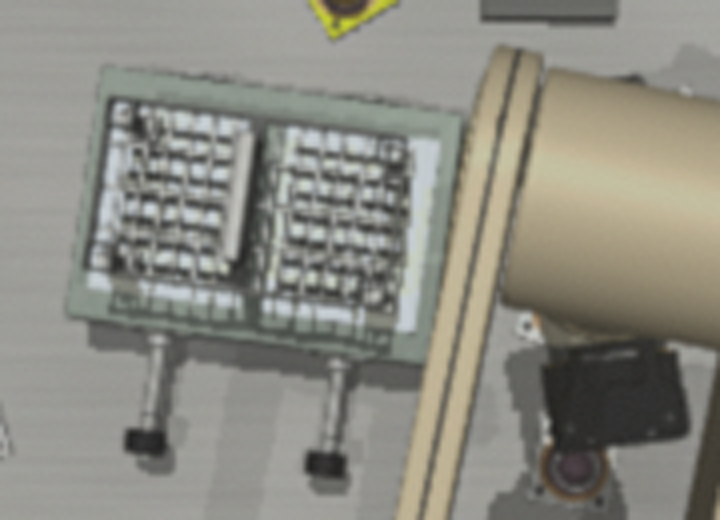

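```bash
python3 - <<'E'
from h import *
c=Cam("wrist"); crop(c.img,165,115,405,265,3.3,"pics/w8c.png")
E
```

```text
(no output)
```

View pics/w8c.png

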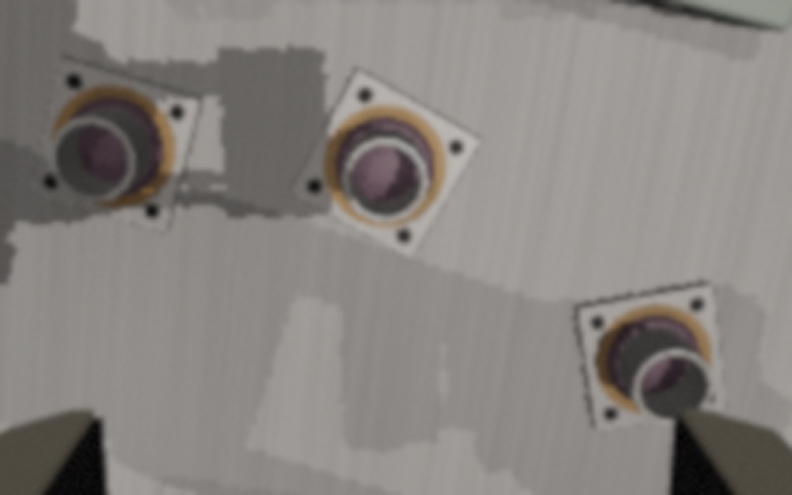

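```bash
cat >> h.py <<'E'
def flange(c,holes,rim,o,k):
    H=c.ray(np.array(holes)/k+o,.006); r=c.ray(np.array(rim)/k+o,.042)[0]
    d=H[1]-H[0]; yaw=np.degrees(np.arctan2(d[1],d[0]))
    ctr=H.mean(0) if len(H)==4 else H[1:3].mean(0)
    print("holes ctr",ctr[:2].round(4),"rim",r[:2].round(4),"yaw",round(yaw%90,1),"side",[round(float(np.linalg.norm(H[i]-H[i-1])),4) for i in range(len(H))])
E
python3 - <<'E'
from h import *
c=Cam("wrist");o=[165,115];k=3.3
flange(c,[(74,81),(177,112),(152,211),(50,182)],(94,158),o,k)
flange(c,[(365,95),(456,147),(404,236),(314,186)],(386,177),o,k)
flange(c,[(598,323),(697,304),(611,414)],(672,385),o,k)
s=robot.read_state();print(s["tool_pos"],s["orientation"])
E
```

```text
holes ctr [ 0.4562 -0.0669] rim [ 0.4572 -0.0658] yaw 80.3 side [0.0444, 0.044, 0.044, 0.0445]
holes ctr [ 0.5709 -0.0608] rim [ 0.5711 -0.059 ] yaw 67.6 side [0.0442, 0.044, 0.0442, 0.0442]
holes ctr [ 0.7004 -0.1318] rim [ 0.6993 -0.1304] yaw 18.6 side [0.0438, 0.0439, 0.0625]
[ 0.57161131 -0.06194903  0.30168543] [2.0770539  2.35408725 0.00453802]
```

Request:
jog_arm(commands=[[[-0.001,0.0035,-0.05],[0,0,-0.03],-0.3],[[-0.001,0.0035,-0.15],[0,0,-0.06],-0.3],[[-0.001,0.0035,-0.25],[0,0,-0.082],-0.3],[[-0.001,0.0035,-0.34],[0,0,-0.082],-0.3],[[-0.001,0.0035,-0.42],[0,0,-0.082],-0.3],[[-0.001,0.0035,-0.48],[0,0,-0.082],-0.3],[[-0.001,0.0035,-0.482],[0,0,-0.082],-0.3],[[-0.001,0.0035,-0.482],[0,0,-0.082],1],[[-0.001,0.0035,-0.482],[0,0,-0.082],1],[[-0.001,0.0035,-0.482],[0,0,-0.082],1]], newtons=35)

```text
t: 20.48
tool_pos: [0.5721, -0.06, 0.0141]
orientation: [2.606, 1.746, 0.006]
force: [-3.2, 0.7, 2.1]
opening: 0.0348
```

Request:
jog_arm(commands=[[[0,0,0],[0,0,0],1],[[0,0,0],[0,0,0],1]])

```text
t: 20.72
tool_pos: [0.572, -0.06, 0.0142]
orientation: [2.606, 1.746, 0.006]
force: [-1.2, -0.3, -2.3]
opening: 0.0337
```

Request:
jog_arm(commands=[[[0,0,0.08],[0,0,0],1],[[0,0,0.18],[0,0,0],1],[[0,0.03,0.28],[0,0,0.02],1],[[0.04,0.1,0.36],[0,0,0.042],1],[[0.089,0.2,0.36],[0,0,0.042],1],[[0.089,0.277,0.36],[0,0,0.042],1],[[0.089,0.277,0.36],[0,0,0.042],1],[[0.089,0.277,0.33],[0,0,0.042],1],[[0.089,0.277,0.33],[0,0,0.042],1]])

```text
t: 21.85
tool_pos: [0.6237, 0.1047, 0.2088]
orientation: [2.358, 2.074, 0.0]
force: [-0.3, -0.1, -3.3]
opening: 0.0333
```

```bash
python3 - <<'E'
from h import *
c=Cam("wrist","pics/w9.png"); s=robot.read_state();print(s["t"],s["tool_pos"],s["orientation"],s["force"],s["opening"])
E
```

```text
21.9 [0.6242204  0.10468154 0.20995811] [2.35753643e+00 2.07356481e+00 2.07428095e-03] [-0.24098736 -0.20538471 -2.84691424] 0.03330859158014406
```

View pics/w9.png

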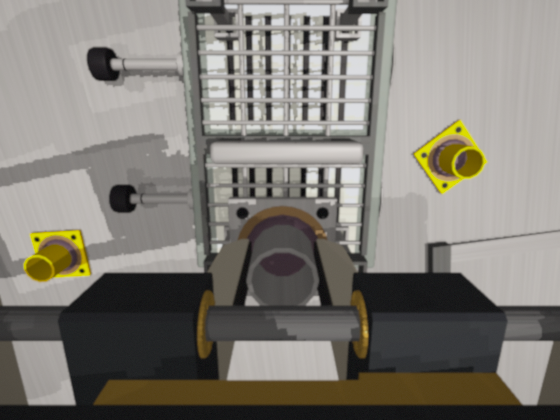

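Request:
jog_arm(commands=[[[0.002,0.002,-0.03],[0,0,0],1],[[0.002,0.002,-0.06],[0,0,0],1],[[0.002,0.002,-0.077],[0,0,0],1],[[0.002,0.002,-0.083],[0,0,0],1],[[0.002,0.002,-0.083],[0,0,0],1]])

```text
t: 22.52
tool_pos: [0.6256, 0.106, 0.1603]
orientation: [2.357, 2.074, 0.003]
force: [0.2, -0.4, -2.8]
opening: 0.0336
```

Request:
jog_arm(commands=[[[0,0,-0.002],[0,0,0],1],[[0,0,-0.002],[0,0,0],-0.25],[[0,0,-0.002],[0,0,0],-0.25],[[0,0,-0.002],[0,0,0],-0.25],[[0,0,0.03],[0,0,0],-0.25],[[0,0,0.13],[0,0,0],-0.3],[[0,-0.1,0.2],[0,0,0],-0.3],[[-0.1,-0.27,0.2],[0,0,0],-0.3],[[-0.2,-0.27,0.2],[0,0,0],-0.3],[[-0.27,-0.27,0.2],[0,0,0],-0.3]])

```text
t: 23.78
tool_pos: [0.4817, -0.0522, 0.2818]
orientation: [2.358, 2.07, 0.004]
force: [-1.2, -0.5, 1.7]
opening: 0.0612
```

```bash
python3 - <<'E'
from h import *
c=Cam("wrist","pics/w10.png"); s=robot.read_state();print(s["t"],s["tool_pos"],s["orientation"],s["force"],s["opening"])
E
```

```text
23.825 [ 0.47448614 -0.05248095  0.28020718] [ 2.36011564  2.07280765 -0.00318724] [-0.5124339  -1.87687971 -1.28680358] 0.060510654817485666
```

View pics/w10.png

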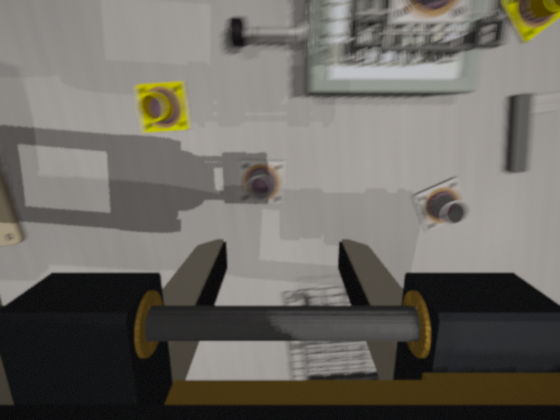

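```bash
python3 - <<'E'
from h import *
c=Cam("wrist"); c=Cam("wrist");crop(c.img,220,0,500,240,2.8,"pics/w10c.png");s=robot.read_state();print(s["tool_pos"],s["orientation"])
E
```

```text
[ 0.4808356  -0.05124697  0.28171156] [2.35803296 2.06956339 0.00475263]
```

View pics/w10c.png

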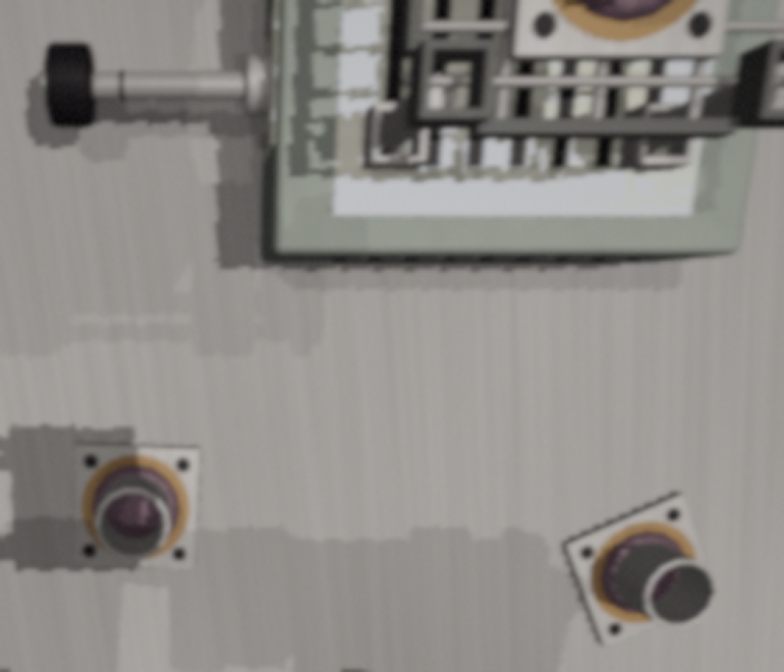

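```bash
python3 - <<'E'
from h import *
c=Cam("wrist");o=[220,0];k=2.8
flange(c,[(91,461),(183,465),(179,554),(89,551)],(133,518),o,k)
flange(c,[(587,552),(674,515),(614,629)],(680,591),o,k)
s=robot.read_state();print(s["tool_pos"],s["orientation"])
E
```

```text
holes ctr [ 0.4606 -0.0667] rim [ 0.4613 -0.0635] yaw 80.0 side [0.0445, 0.044, 0.0441, 0.0442]
holes ctr [ 0.7053 -0.1319] rim [ 0.7044 -0.13  ] yaw 17.4 side [0.0442, 0.0442, 0.0625]
[ 0.48259897 -0.05085343  0.28203484] [2.35659603 2.07014756 0.00621967]
```

Request:
jog_arm(commands=[[[-0.039,-0.025,-0.05],[0,0,-0.007],-0.3],[[-0.039,-0.025,-0.15],[0,0,-0.007],-0.3],[[-0.039,-0.025,-0.25],[0,0,-0.007],-0.3],[[-0.039,-0.025,-0.33],[0,0,-0.007],-0.3],[[-0.039,-0.025,-0.4],[0,0,-0.007],-0.3],[[-0.039,-0.025,-0.447],[0,0,-0.007],-0.3],[[-0.039,-0.025,-0.447],[0,0,-0.007],-0.3],[[-0.039,-0.025,-0.447],[0,0,-0.007],1],[[-0.039,-0.025,-0.447],[0,0,-0.007],1],[[-0.039,-0.025,-0.447],[0,0,-0.007],1]])

```text
t: 25.22
tool_pos: [0.4597, -0.066, 0.015]
orientation: [2.401, 2.017, 0.007]
force: [-4.7, 0.6, 3.1]
opening: 0.0352
```

Request:
jog_arm(commands=[[[0,0,0],[0,0,0],1],[[0,0,0],[0,0,0],1]])

```text
t: 25.48
tool_pos: [0.4598, -0.066, 0.0151]
orientation: [2.401, 2.017, 0.007]
force: [-0.2, 0.6, -2.8]
opening: 0.0338
```

Request:
jog_arm(commands=[[[0,0,0.1],[0,0,0],1],[[0,0,0.2],[0,0,0],1],[[0,0,0.3],[0,0,0.008],1],[[0.05,0.06,0.4],[0,0,0.008],1],[[0.12,0.15,0.4],[0,0,0.008],1],[[0.18,0.25,0.4],[0,0,0.008],1],[[0.24,0.35,0.4],[0,0,0.008],1],[[0.298,0.458,0.39],[0,0,0.008],1],[[0.298,0.458,0.39],[0,0,0.008],1],[[0.298,0.458,0.39],[0,0,0.008],1]])

```text
t: 26.72
tool_pos: [0.6385, 0.2116, 0.2466]
orientation: [2.347, 2.082, 0.004]
force: [-0.7, -0.1, -1.9]
opening: 0.0336
```

Request:
jog_arm(commands=[[[0,0,0],[0,0,0],1]])

```text
t: 26.85
tool_pos: [0.6384, 0.2112, 0.2462]
orientation: [2.347, 2.082, 0.003]
force: [-0.5, -0.2, -3.1]
opening: 0.0336
```

```bash
python3 - <<'E'
from h import *
c=Cam("wrist","pics/w11.png"); s=robot.read_state();print(s["t"],s["tool_pos"],s["orientation"],s["force"],s["opening"])
E
```

```text
26.9 [0.63810306 0.21112569 0.24596567] [2.34773146 2.08201902 0.00237532] [ 0.01172771 -0.62009819 -2.57113531] 0.033135877178272086
```

View pics/w11.png

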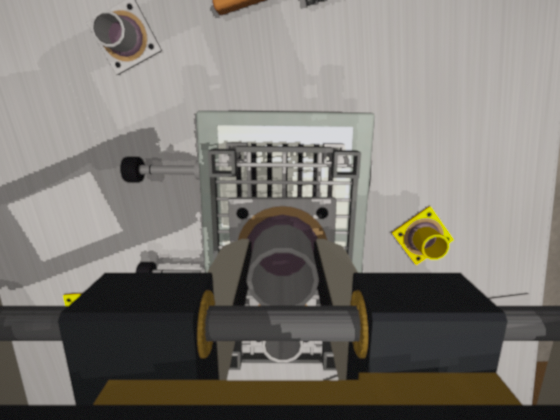

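Request:
jog_arm(commands=[[[0,-0.003,-0.05],[0,0,0],1],[[0,-0.003,-0.1],[0,0,0],1],[[0,-0.003,-0.13],[0,0,0],1],[[0,-0.003,-0.142],[0,0,0],1],[[0,-0.003,-0.142],[0,0,0],1],[[0,-0.003,-0.142],[0,0,0],1]])

```text
t: 27.65
tool_pos: [0.6389, 0.2095, 0.1624]
orientation: [2.347, 2.081, 0.006]
force: [0.4, -0.1, -3.3]
opening: 0.0336
```

Request:
jog_arm(commands=[[[0,0,-0.0035],[0,0,0],1],[[0,0,-0.0035],[0,0,0],-0.25],[[0,0,-0.0035],[0,0,0],-0.25],[[0,0,-0.0035],[0,0,0],-0.25],[[0,0,0.03],[0,0,0],-0.25],[[0,0,0.13],[0,0,0],-0.3],[[0,0,0.23],[0,0,0.03],-1],[[0,-0.1,0.25],[0,0,0.06],-1],[[-0.03,-0.2,0.25],[0,0,0.09],-1],[[-0.06,-0.3,0.25],[0,0,0.12],-1]])

```text
t: 28.9
tool_pos: [0.6039, 0.0315, 0.3146]
orientation: [1.427, 2.792, 0.009]
force: [0.6, -1.0, 1.3]
opening: 0.092
```

```bash
python3 - <<'E'
from h import *
s=robot.read_state();print(s["t"],s["tool_pos"],s["orientation"],s["force"],s["opening"])
o=s["orientation"];print(np.degrees(2*np.arctan2(o[1],o[0])))
E
```

```text
28.9 [0.60387639 0.03146358 0.31463991] [1.42718218 2.79239018 0.00949152] [ 0.63070445 -1.0349537   1.25062621] 0.0920236386256222
125.85712378768939
```

Request:
jog_arm(commands=[[[-0.01,-0.1,0],[0,0,0.03],-1],[[-0.02,-0.2,0],[0,0,0.06],-1],[[-0.03,-0.3,0],[0,0,0.09],-1],[[-0.04,-0.4,-0.0],[0,0,0.12],-1],[[-0.05,-0.5,-0.02],[0,0,0.143],-1],[[-0.065,-0.6,-0.034],[0,0,0.143],-1],[[-0.065,-0.62,-0.034],[0,0,0.143],-1],[[-0.065,-0.62,-0.034],[0,0,0.143],-1],[[-0.065,-0.62,-0.034],[0,0,0.143],-1],[[-0.065,-0.62,-0.034],[0,0,0.143],-1]])

```text
t: 30.15
tool_pos: [0.5657, -0.3388, 0.2952]
orientation: [0.069, 3.137, 0.012]
force: [0.3, 0.2, 0.4]
opening: 0.0927
```

```bash
python3 - <<'E'
from h import *
c=Cam("wrist","pics/w12.png")
c=Cam("wrist");s=robot.read_state();print(s["t"],s["tool_pos"],s["orientation"],s["dq"].round(3))
crop(c.img,185,80,425,240,3.3,"pics/w12c.png")
t=Cam("top");crop(t.img,120,100,340,290,3.5,"pics/t12.png")
E
```

```text
30.25 [ 0.56547789 -0.33919443  0.29485919] [0.07010961 3.13771354 0.01196126] [-0.007  0.006 -0.002 -0.003 -0.001 -0.001]
```

View pics/w12c.png

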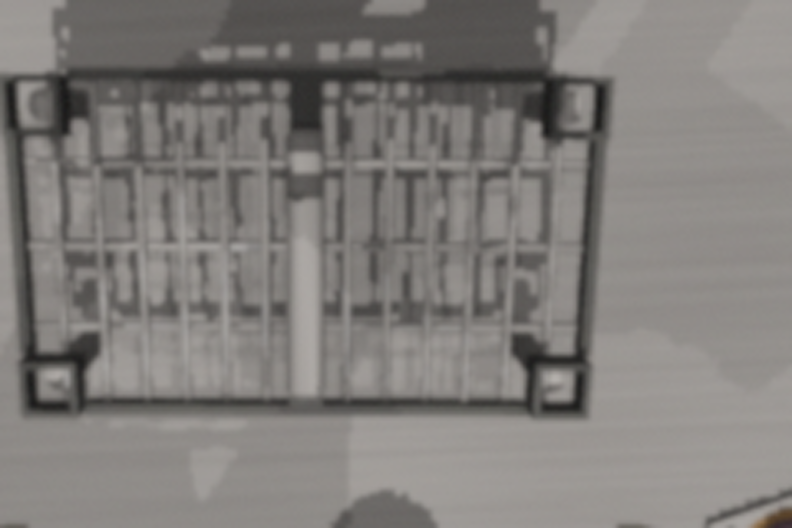

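View pics/t12.png

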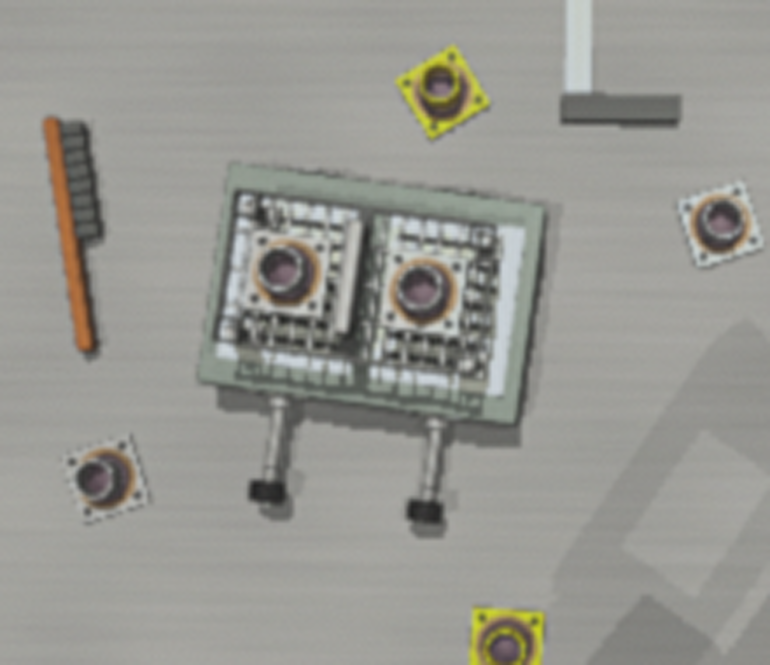

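```bash
cat >> h.py <<'E'
def pose():
    s=robot.read_state();Rm=R.from_rotvec(s["orientation"]).as_matrix()
    psi=np.degrees(np.arctan2(Rm[1,0],Rm[0,0]));z=Rm[:,2]
    ax=np.cross(z,[0,0,-1])
    print("t",round(s["t"],2),"TCP",s["tool_pos"].round(4),"psi",psi.round(2),"level turn/2pi",(ax/2/np.pi).round(4),"F",s["force"].round(1),"open",round(s["opening"],4))
    return s["tool_pos"],psi
E
python3 - <<'E'
from h import *
c=Cam("wrist");o=[185,80];k=3.3
cups=np.array([[37,105],[577,107],[52,384],[560,387]])/k+o
bar=np.array([[306,137],[305,402]])/k+o
z=.091
Pc=[[-.048,-.09,z],[-.048,.09,z],[.048,-.09,z],[.048,.09,z]]
Pb=[[-.042,0,.125],[.042,0,.125]]
x0=[.54,-.34,-.05]
fit(c,cups,Pc,x0);fit(c,bar,Pb,x0);fit(c,np.r_[cups,bar],Pc+Pb,x0)
pose()
E
```

```text
fit xy [ 0.5391 -0.3414] yaw deg -2.87 res px [[-2.3, -0.8], [2.0, -0.6], [-1.2, 1.5], [1.3, 1.0]]
fit xy [ 0.5415 -0.3418] yaw deg -3.02 res px [[0.0, -0.9], [-0.0, 1.3]]
fit xy [ 0.5398 -0.3417] yaw deg -2.85 res px [[-2.5, -0.1], [1.8, 0.1], [-1.3, 2.1], [1.1, 1.6], [-0.1, -2.8], [0.2, -0.3]]
t 30.35 TCP [ 0.5652 -0.3397  0.2945] psi 177.4 level turn/2pi [-0.0012  0.0005  0.    ] F [-0.5  0.6 -0.5] open 0.0934
```

Request:
jog_arm(commands=[[[-0.042,-0.003,-0.05],[-0.0012,0.0005,0],-0.5],[[-0.042,-0.003,-0.15],[-0.0012,0.0005,0],-0.5],[[-0.042,-0.003,-0.25],[-0.0012,0.0005,0],-0.5],[[-0.042,-0.003,-0.326],[-0.0012,0.0005,0],-0.2],[[-0.042,-0.003,-0.326],[-0.0012,0.0005,0],0.2],[[-0.042,-0.003,-0.326],[-0.0012,0.0005,0],1],[[-0.042,-0.003,-0.326],[-0.0012,0.0005,0],1],[[-0.042,-0.003,-0.326],[-0.0012,0.0005,0],1],[[-0.042,-0.003,-0.326],[-0.0012,0.0005,0],1],[[-0.042,-0.003,-0.326],[-0.0012,0.0005,0],1]], newtons=50)

```text
t: 31.6
tool_pos: [0.5404, -0.3418, 0.0998]
orientation: [0.071, 3.14, -0.001]
force: [-0.0, 0.7, 4.0]
opening: 0.0114
```

Request:
jog_arm(commands=[[[0,0,0],[0,0,0],1],[[0,0,0],[0,0,0],1],[[0,0,0],[0,0,0],1]])

```text
t: 31.98
tool_pos: [0.5405, -0.3418, 0.0999]
orientation: [0.071, 3.14, -0.001]
force: [-0.3, -0.3, 1.9]
opening: 0.0115
```

```bash
python3 - <<'E'
from h import *
pose()
E
```

```text
t 31.98 TCP [ 0.5405 -0.3418  0.0999] psi 177.4 level turn/2pi [0.0001 0.0001 0.    ] F [-0.3 -0.3  1.9] open 0.0115
```

Request:
jog_arm(commands=[[[0,0,0.05],[0,0,0],1],[[0,0,0.12],[0,0,0],1],[[0,0,0.22],[0,0,0],1],[[0,0,0.32],[0,0,0],1],[[0,0.03,0.4],[0,0,0],1],[[0.03,0.13,0.42],[0,0,0],1],[[0.05,0.23,0.42],[0,0,-0.0125],1],[[0.07,0.33,0.42],[0,0,-0.0125],1],[[0.09,0.43,0.42],[0,0,-0.0125],1],[[0.11,0.53,0.42],[0,0,-0.0125],1]])

```text
t: 33.22
tool_pos: [0.606, -0.0218, 0.3501]
orientation: [-0.195, -3.134, 0.001]
force: [1.3, -0.2, -5.1]
opening: 0.0118
```

```bash
python3 - <<'E'
from h import *
pose()
E
```

```text
t 33.23 TCP [ 0.606  -0.0218  0.3501] psi 172.9 level turn/2pi [ 0.0001 -0.0003  0.    ] F [ 1.3 -0.2 -5.1] open 0.0118
```

Request:
jog_arm(commands=[[[0.02,0.1,0],[0,0,0],1],[[0.03,0.2,0],[0,0,0],1],[[0.044,0.28,0],[0,0,0],1],[[0.044,0.299,-0.015],[0,0,0],1],[[0.044,0.299,-0.015],[0,0,0],1],[[0.044,0.299,-0.015],[0,0,0],1],[[0.044,0.299,-0.015],[0,0,0],1]])

```text
t: 34.1
tool_pos: [0.6326, 0.156, 0.3415]
orientation: [-0.198, -3.134, 0.001]
force: [0.3, -0.5, -5.5]
opening: 0.0116
```

```bash
python3 - <<'E'
from h import *
c=Cam("wrist","pics/w13.png");pose()
E
```

```text
t 34.15 TCP [0.6326 0.1562 0.3417] psi 172.79 level turn/2pi [ 0.0001 -0.0002  0.    ] F [-0.   0.3 -5.8] open 0.0115
```

View pics/w13.png

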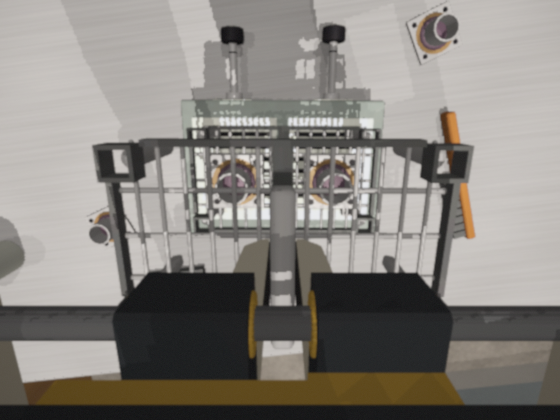

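Request:
jog_arm(commands=[[[0,0.002,-0.05],[0,0,0],1],[[0,0.002,-0.1],[0,0,0],1],[[0,0.002,-0.122],[0,0,0],1],[[0,0.002,-0.122],[0,0,0],1],[[0,0.002,-0.122],[0,0,0],1]])

```text
t: 34.78
tool_pos: [0.6333, 0.1573, 0.2703]
orientation: [0.198, 3.134, -0.0]
force: [0.4, -0.6, -4.7]
opening: 0.0114
```

```bash
python3 - <<'E'
from h import *
c=Cam("wrist");pose()
crop(c.img,80,80,490,290,1.95,"pics/w14.png")
cc=Cam("scene");crop(cc.img,250,120,400,260,5,"pics/s14.png")
E
```

```text
t 34.83 TCP [0.6334 0.1574 0.2705] psi 172.78 level turn/2pi [0.     0.0002 0.    ] F [-0.4 -0.  -5.7] open 0.0113
```

View pics/w14.png

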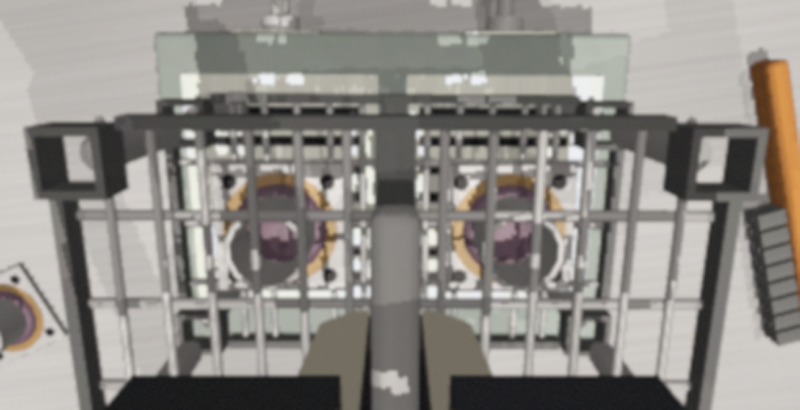

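View pics/s14.png

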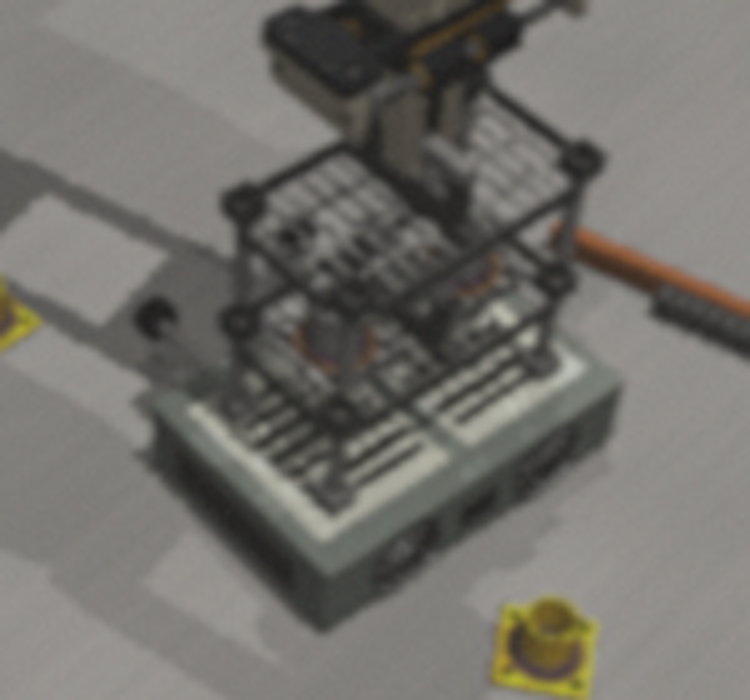

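Request:
jog_arm(commands=[[[-0.001,0,-0.01],[0,0,0],1],[[-0.001,0,-0.02],[0,0,0],1],[[-0.001,0,-0.028],[0,0,0],1],[[-0.001,0,-0.034],[0,0,0],1],[[-0.001,0,-0.034],[0,0,0],1]])

```text
t: 35.5
tool_pos: [0.6325, 0.1574, 0.2494]
orientation: [0.198, 3.135, -0.0]
force: [-0.2, 0.8, -5.9]
opening: 0.0118
```

Request:
jog_arm(commands=[[[0,0,-0.003],[0,0,0],1],[[0,0,-0.006],[0,0,0],1],[[0,0,-0.0075],[0,0,0],1],[[0,0,-0.0075],[0,0,0],1]])

```text
t: 36.0
tool_pos: [0.6326, 0.1574, 0.2449]
orientation: [0.198, 3.135, -0.0]
force: [0.6, -0.1, -5.6]
opening: 0.0115
```

Request:
jog_arm(commands=[[[0,0,-0.002],[0,0,0],1],[[0,0,-0.002],[0,0,0],1],[[0,0,-0.002],[0,0,0],1]])

```text
t: 36.38
tool_pos: [0.6329, 0.1575, 0.2447]
orientation: [0.197, 3.133, 0.0]
force: [-1.5, -0.1, 3.8]
opening: 0.0119
```

Contact at the expected height. Release and go towards the third flange on the right.

Request:
jog_arm(commands=[[[0,0,0],[0,0,0],0.3],[[0,0,0],[0,0,0],0.3],[[0,0,0],[0,0,0],0.3],[[0,0,0.03],[0,0,0],0.3],[[0,0,0.1],[0,0,0],0.2],[[0,-0.05,0.18],[0,0,-0.03],-0.5],[[0.03,-0.15,0.18],[0,0,-0.06],-1],[[0.05,-0.25,0.18],[0,0,-0.09],-1],[[0.07,-0.35,0.15],[0,0,-0.12],-1],[[0.08,-0.4,0.1],[0,0,-0.15],-1]])

```text
t: 37.62
tool_pos: [0.682, -0.0861, 0.3073]
orientation: [1.601, 2.695, 0.0]
force: [0.7, 0.6, -0.4]
opening: 0.0826
```

Request:
jog_arm(commands=[[[0.01,-0.02,0],[0,0,-0.03],-1],[[0.01,-0.02,0],[0,0,-0.06],-1],[[0.01,-0.02,0],[0,0,-0.09],-1],[[0.01,-0.02,0],[0,0,-0.09],-1]])

```text
t: 38.12
tool_pos: [0.6882, -0.0983, 0.3087]
orientation: [2.289, 2.142, -0.001]
force: [0.5, 0.5, -0.3]
opening: 0.0934
```

```bash
python3 - <<'E'
from h import *
c=Cam("wrist","pics/w15.png");pose()
t=Cam("top","pics/t15.png")
E
```

```text
t 38.17 TCP [ 0.6882 -0.0982  0.3084] psi 86.33 level turn/2pi [0.0009 0.0007 0.    ] F [ 0.6 -0.   0.2] open 0.093
```

View pics/w15.png

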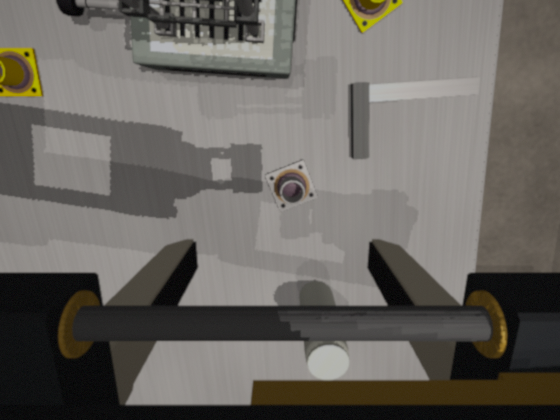

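View pics/t15.png

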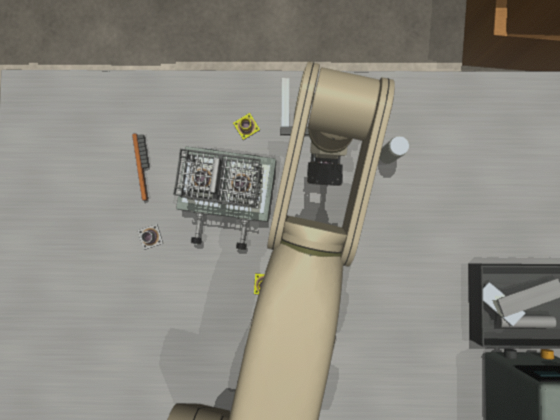

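```bash
python3 - <<'E'
from h import *
c=Cam("wrist");pose()
crop(c.img,240,140,340,230,7,"pics/w15c.png")
E
```

```text
t 38.27 TCP [ 0.6881 -0.0981  0.308 ] psi 86.39 level turn/2pi [0.0009 0.0006 0.    ] F [-1.   0.6  0.1] open 0.0932
```

View pics/w15c.png

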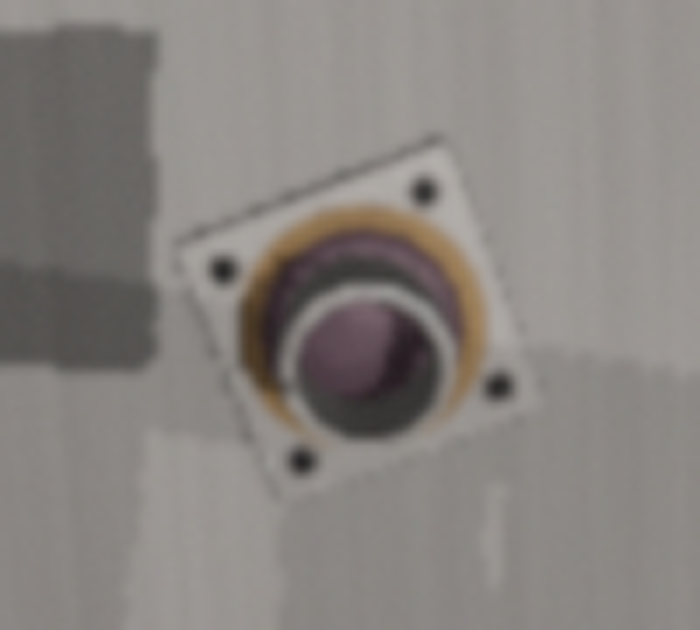

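```bash
python3 - <<'E'
from h import *
c=Cam("wrist");pose()
flange(c,[(223,269),(425,191),(499,386),(302,461)],(369,362),[240,140],7)
E
```

```text
t 38.33 TCP [ 0.688  -0.098   0.3078] psi 86.36 level turn/2pi [0.0009 0.0006 0.    ] F [ 0.2 -0.  -0.5] open 0.0931
holes ctr [ 0.7003 -0.1318] rim [ 0.7006 -0.13  ] yaw 17.8 side [0.0441, 0.0442, 0.0439, 0.044]
```

Request:
jog_arm(commands=[[[0.021,-0.055,-0.05],[0.0009,0.0006,0.03],-0.3],[[0.021,-0.055,-0.15],[0.0009,0.0006,0.0595],-0.3],[[0.021,-0.055,-0.25],[0.0009,0.0006,0.0595],-0.3],[[0.021,-0.055,-0.34],[0.0009,0.0006,0.0595],-0.3],[[0.021,-0.055,-0.42],[0.0009,0.0006,0.0595],-0.3],[[0.021,-0.055,-0.48],[0.0009,0.0006,0.0595],-0.3],[[0.021,-0.055,-0.49],[0.0009,0.0006,0.0595],-0.3],[[0.021,-0.055,-0.49],[0.0009,0.0006,0.0595],1],[[0.021,-0.055,-0.49],[0.0009,0.0006,0.0595],1],[[0.021,-0.055,-0.49],[0.0009,0.0006,0.0595],1]], newtons=35)

```text
t: 39.58
tool_pos: [0.702, -0.1315, 0.0162]
orientation: [1.849, 2.536, 0.003]
force: [-3.5, -0.7, 1.4]
opening: 0.0352
```

Request:
jog_arm(commands=[[[0,0,0],[0,0,0],1],[[0,0,0],[0,0,0],1]])

```text
t: 39.83
tool_pos: [0.7021, -0.1315, 0.0165]
orientation: [1.849, 2.536, 0.004]
force: [0.7, 0.4, -2.8]
opening: 0.0334
```

```bash
python3 - <<'E'
from h import *
pose()
E
```

```text
t 39.83 TCP [ 0.7021 -0.1315  0.0165] psi 107.8 level turn/2pi [0.     0.0006 0.    ] F [ 0.7  0.4 -2.8] open 0.0334
```

Request:
jog_arm(commands=[[[0,0,0.1],[0,0,0],1],[[0,0,0.2],[0,0,0],1],[[0,0,0.3],[0,0,-0.02],1],[[0,0.02,0.4],[0,0,-0.04],1],[[-0.03,0.1,0.47],[0,0,-0.0693],1],[[-0.07,0.2,0.47],[0,0,-0.0693],1],[[-0.1,0.3,0.47],[0,0,-0.0693],1],[[-0.128,0.396,0.46],[0,0,-0.0693],1],[[-0.128,0.396,0.45],[0,0,-0.0693],1],[[-0.128,0.396,0.45],[0,0,-0.0693],1]])

```text
t: 41.08
tool_pos: [0.6249, 0.1061, 0.2855]
orientation: [2.352, 2.078, -0.0]
force: [-0.2, -0.9, -3.0]
opening: 0.0334
```

Request:
jog_arm(commands=[[[0,0,0],[0,0,0],1]])

```text
t: 41.2
tool_pos: [0.6253, 0.1046, 0.2855]
orientation: [2.353, 2.076, -0.001]
force: [-0.0, -0.3, -1.9]
opening: 0.0337
```

```bash
python3 - <<'E'
from h import *
c=Cam("wrist","pics/w16.png");pose()
E
```

```text
t 41.25 TCP [0.6253 0.1046 0.2854] psi 82.81 level turn/2pi [0.0005 0.0003 0.    ] F [ 0.6  0.1 -2.6] open 0.0332
```

View pics/w16.png

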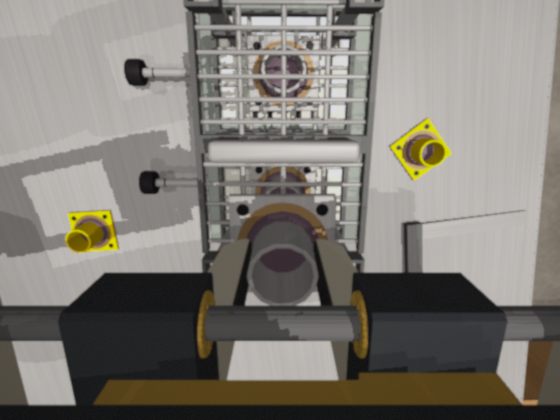

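Request:
jog_arm(commands=[[[0,0.0025,-0.03],[0,0,0],1],[[0,0.0025,-0.06],[0,0,0],1],[[0,0.0025,-0.075],[0,0,0],1],[[0,0.0025,-0.081],[0,0,0],1],[[0,0.0025,-0.081],[0,0,0],1],[[0,0.0025,-0.081],[0,0,0],1]])

```text
t: 42.0
tool_pos: [0.6256, 0.1062, 0.2374]
orientation: [2.353, 2.075, 0.001]
force: [0.3, -0.1, -2.1]
opening: 0.0333
```

Request:
jog_arm(commands=[[[0,0,-0.0025],[0,0,0],1],[[0,0,-0.0025],[0,0,0],-0.25],[[0,0,-0.0025],[0,0,0],-0.25],[[0,0,-0.0025],[0,0,0],-0.25],[[0,0,0.03],[0,0,0],-0.25],[[0,0,0.13],[0,0,0],-0.3],[[-0.05,0.05,0.18],[0,0,0],-0.3],[[-0.12,0.15,0.18],[0,0,0],-0.3],[[-0.2,0.25,0.18],[0,0,0],-0.3],[[-0.23,0.35,0.18],[0,0,0],-0.3]])

```text
t: 43.25
tool_pos: [0.4957, 0.2953, 0.348]
orientation: [2.353, 2.074, 0.005]
force: [0.6, 0.6, -0.9]
opening: 0.0606
```

Request:
jog_arm(commands=[[[0,0.06,-0.05],[0,0,0],-0.3],[[0,0.12,-0.08],[0,0,0],-0.3],[[0,0.12,-0.08],[0,0,0],-0.3],[[0,0.12,-0.08],[0,0,0],-0.3],[[0,0.12,-0.08],[0,0,0],-0.3]])

```text
t: 43.88
tool_pos: [0.4966, 0.3666, 0.3018]
orientation: [2.354, 2.072, 0.009]
force: [1.1, -0.2, 1.2]
opening: 0.0604
```

```bash
python3 - <<'E'
from h import *
c=Cam("wrist","pics/w17.png");pose()
E
```

```text
t 43.92 TCP [0.4965 0.3665 0.3016] psi 82.69 level turn/2pi [0.0001 0.0012 0.    ] F [ 0.7 -0.1  0.5] open 0.0603
```

View pics/w17.png

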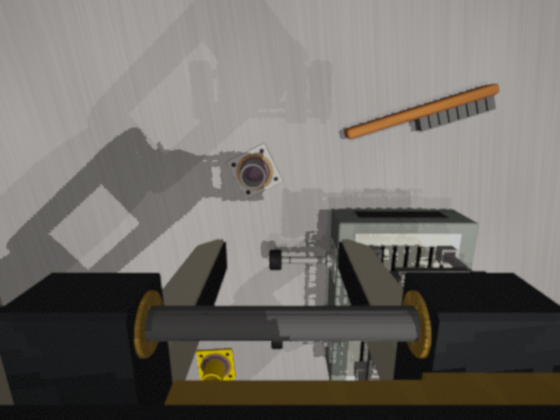

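```bash
python3 - <<'E'
from h import *
c=Cam("wrist");pose()
crop(c.img,205,125,305,215,7,"pics/w17c.png")
E
```

```text
t 43.98 TCP [0.4964 0.3666 0.3013] psi 82.7 level turn/2pi [0.0001 0.0012 0.    ] F [-0.2 -0.2  0.1] open 0.0602
```

View pics/w17c.png

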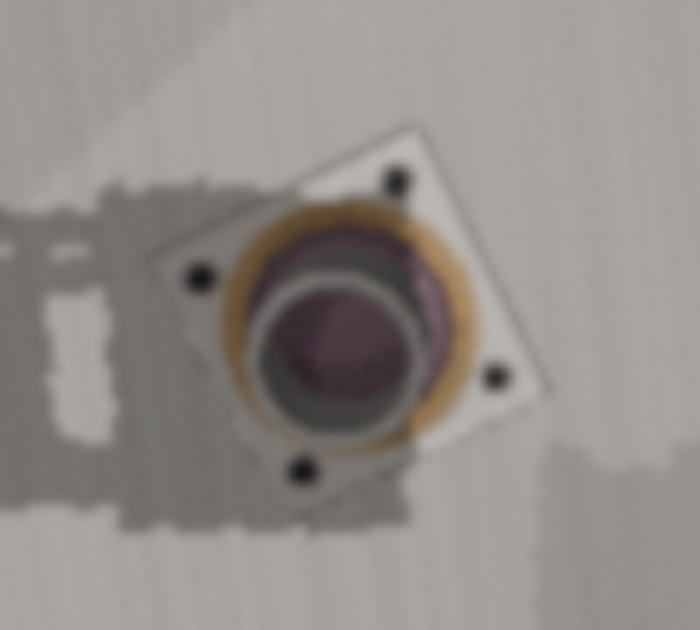

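```bash
python3 - <<'E'
from h import *
c=Cam("wrist");pose()
flange(c,[(201,279),(397,183),(496,377),(303,470)],(338,354),[205,125],7)
E
```

```text
t 44.02 TCP [0.4963 0.3666 0.3011] psi 82.7 level turn/2pi [0.0001 0.0011 0.    ] F [-0.8  0.   0.1] open 0.0606
holes ctr [0.4588 0.3633] rim [0.4596 0.365 ] yaw 18.4 side [0.0437, 0.0438, 0.0435, 0.0439]
```

```bash
python3 - <<'E'
from h import *
t=Cam("top");pose()
print(t.proj([[.459,.364,.006],[.48,.38,.006]]))
crop(t.img,120,190,220,290,6,"pics/t17.png")
E
```

```text
t 44.08 TCP [0.4962 0.3668 0.3008] psi 82.71 level turn/2pi [0.0001 0.0011 0.    ] F [-0.2 -0.5 -0.8] open 0.0605
[[156.9198226  243.97865683]
 [151.63538231 236.78858257]]
```

View pics/t17.png

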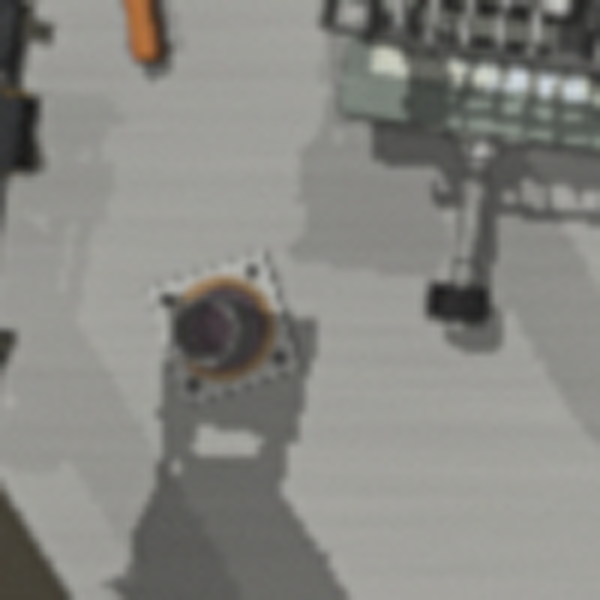

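Request:
jog_arm(commands=[[[-0.062,-0.0045,-0.05],[0.0001,0.0011,0.03],-0.3],[[-0.062,-0.0045,-0.15],[0.0001,0.0011,0.0595],-0.3],[[-0.062,-0.0045,-0.25],[0.0001,0.0011,0.0714],-0.3],[[-0.062,-0.0045,-0.34],[0.0001,0.0011,0.0714],-0.3],[[-0.062,-0.0045,-0.42],[0.0001,0.0011,0.0714],-0.3],[[-0.062,-0.0045,-0.475],[0.0001,0.0011,0.0714],-0.3],[[-0.062,-0.0045,-0.48],[0.0001,0.0011,0.0714],-0.3],[[-0.062,-0.0045,-0.48],[0.0001,0.0011,0.0714],1],[[-0.062,-0.0045,-0.48],[0.0001,0.0011,0.0714],1],[[-0.062,-0.0045,-0.48],[0.0001,0.0011,0.0714],1]])

```text
t: 45.32
tool_pos: [0.46, 0.3647, 0.0146]
orientation: [-1.837, -2.548, -0.005]
force: [-2.9, -0.1, 2.4]
opening: 0.0348
```

Request:
jog_arm(commands=[[[0,0,0],[0,0,0],1],[[0,0,0],[0,0,0],1]])

```text
t: 45.58
tool_pos: [0.4601, 0.3648, 0.0148]
orientation: [1.837, 2.548, 0.005]
force: [-0.3, -0.1, -2.4]
opening: 0.0335
```

```bash
python3 - <<'E'
from h import *
pose()
E
```

```text
t 45.58 TCP [0.4601 0.3648 0.0148] psi 108.42 level turn/2pi [-0.0004  0.0003  0.    ] F [-0.3 -0.1 -2.4] open 0.0335
```

Request:
jog_arm(commands=[[[0,0,0.1],[0,0,0],1],[[0,0,0.2],[0,0,0],1],[[0,0,0.3],[0,0,-0.02],1],[[0.0,0.0,0.4],[0,0,-0.04],1],[[0.05,-0.04,0.47],[0,0,-0.071],1],[[0.12,-0.1,0.47],[0,0,-0.071],1],[[0.2,-0.17,0.47],[0,0,-0.071],1],[[0.26,-0.23,0.47],[0,0,-0.071],1],[[0.297,-0.259,0.46],[0,0,-0.071],1],[[0.297,-0.259,0.46],[0,0,-0.071],1]])

```text
t: 46.82
tool_pos: [0.639, 0.2073, 0.2888]
orientation: [-2.359, -2.075, -0.001]
force: [-0.6, -0.0, -3.2]
opening: 0.0335
```

Request:
jog_arm(commands=[[[0,0,0],[0,0,0],1]])

```text
t: 46.95
tool_pos: [0.6385, 0.2078, 0.2886]
orientation: [-2.358, -2.075, -0.001]
force: [-0.1, -0.2, -2.8]
opening: 0.0332
```

```bash
python3 - <<'E'
from h import *
c=Cam("wrist","pics/w18.png");pose()
E
```

```text
t 47.0 TCP [0.6384 0.2077 0.2884] psi 82.71 level turn/2pi [-0.0001 -0.0001 -0.    ] F [ 0.7 -0.8 -2.3] open 0.0332
```

View pics/w18.png

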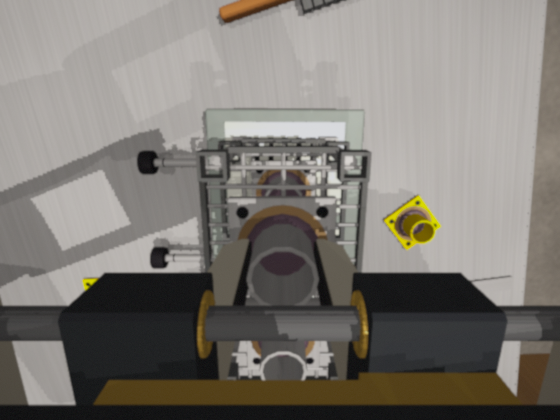

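Request:
jog_arm(commands=[[[0,0.003,-0.03],[0,0,0],1],[[0,0.003,-0.06],[0,0,0],1],[[0,0.003,-0.08],[0,0,0],1],[[0,0.003,-0.088],[0,0,0],1],[[0,0.003,-0.088],[0,0,0],1],[[0,0.003,-0.088],[0,0,0],1]])

```text
t: 47.75
tool_pos: [0.6388, 0.2095, 0.2363]
orientation: [-2.358, -2.075, -0.002]
force: [-0.3, -0.9, -1.7]
opening: 0.0334
```

Request:
jog_arm(commands=[[[0,0,-0.0025],[0,0,0],1],[[0,0,-0.0025],[0,0,0],-0.25],[[0,0,-0.0025],[0,0,0],-0.25],[[0,0,-0.0025],[0,0,0],-0.25],[[0,0,0.03],[0,0,0],-0.25],[[0,0,0.13],[0,0,0],-0.3],[[0,0.0,0.25],[0,0,0],-0.3],[[-0.0,-0.06,0.3],[0,0,0],-0.3],[[-0.0,-0.12,0.3],[0,0,0],-0.3],[[-0.0,-0.12,0.3],[0,0,0],-0.3]])

```text
t: 49.0
tool_pos: [0.6392, 0.1353, 0.4191]
orientation: [2.36, 2.07, 0.006]
force: [0.1, 0.3, 0.2]
opening: 0.0603
```

Request:
jog_arm(commands=[[[0,0,0],[0,0,0],-1],[[0,0,0],[0,0,0],-1],[[0,0,0],[0,0,0],-1]])

```text
t: 49.38
tool_pos: [0.639, 0.1361, 0.4188]
orientation: [2.359, 2.072, 0.005]
force: [0.4, 0.4, 0.1]
opening: 0.0857
```

```bash
python3 - <<'E'
from h import *
c=Cam("wrist","pics/w19.png");pose()
t=Cam("top","pics/t19.png")
cc=Cam("scene");crop(cc.img,250,110,410,260,4,"pics/s19.png")
E
```

```text
t 49.42 TCP [0.639  0.136  0.4188] psi 82.58 level turn/2pi [-0.0001  0.0006  0.    ] F [ 0.3 -0.1 -0.7] open 0.0896
```

View pics/w19.png

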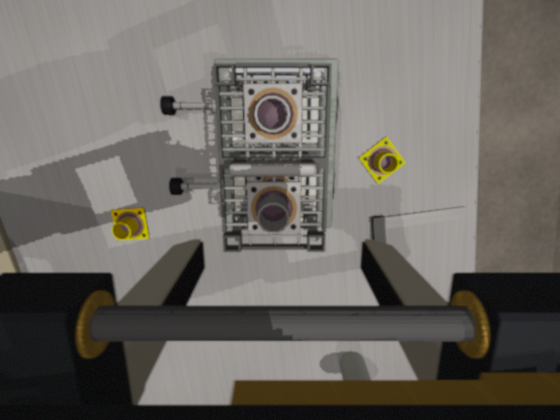

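View pics/s19.png

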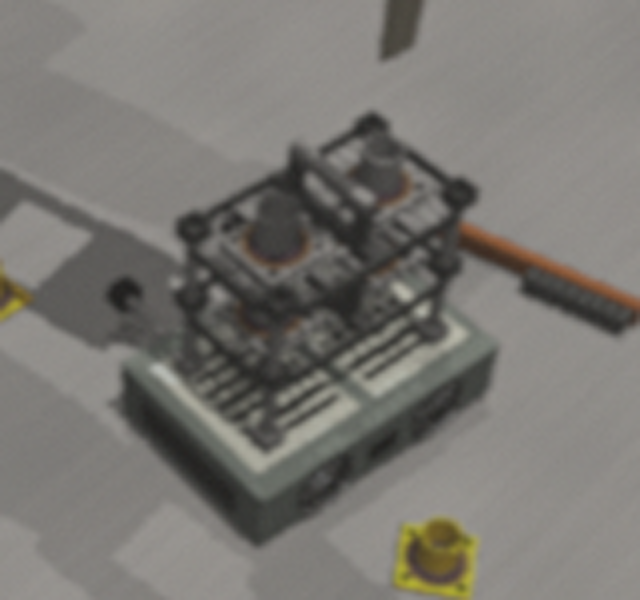

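Request:
jog_arm(commands=[[[-0.1,0,0],[0,0,0],-0.6],[[-0.2,0,0],[0,0,0],-0.6],[[-0.28,-0.05,-0.05],[0,0,0],-0.6],[[-0.28,-0.05,-0.12],[0,0,0],-0.6],[[-0.28,-0.05,-0.2],[0,0,0],-0.6],[[-0.28,-0.05,-0.2],[0,0,0],-0.6],[[-0.28,-0.05,-0.2],[0,0,0],-0.6],[[-0.28,-0.05,-0.2],[0,0,0],-0.6]])

```text
t: 50.52
tool_pos: [0.4725, 0.106, 0.3017]
orientation: [2.358, 2.07, 0.01]
force: [-1.2, -0.6, 0.6]
opening: 0.0745
```

```bash
python3 - <<'E'
from h import *
c=Cam("wrist","pics/w20.png");pose()
W=lambda x,y,z:[.632+.9922*x+.1245*y,.158-.1245*x+.9922*y,z]
for y in(.065,-.065): print(c.proj([W(-.170,y,.04),W(-.175,y,.04),W(-.09,y,.04)]).round(1).tolist())
crop(c.img,150,20,430,240,2.8,"pics/w20c.png")
E
```

```text
t 50.58 TCP [0.4724 0.106  0.3014] psi 82.57 level turn/2pi [-0.0002  0.0012  0.    ] F [-0.5 -0.6  0.3] open 0.0745
[[265.3, 57.4], [261.1, 57.4], [332.5, 57.1]]
[[267.2, 165.9], [263.3, 166.0], [328.9, 165.6]]
```

View pics/w20c.png

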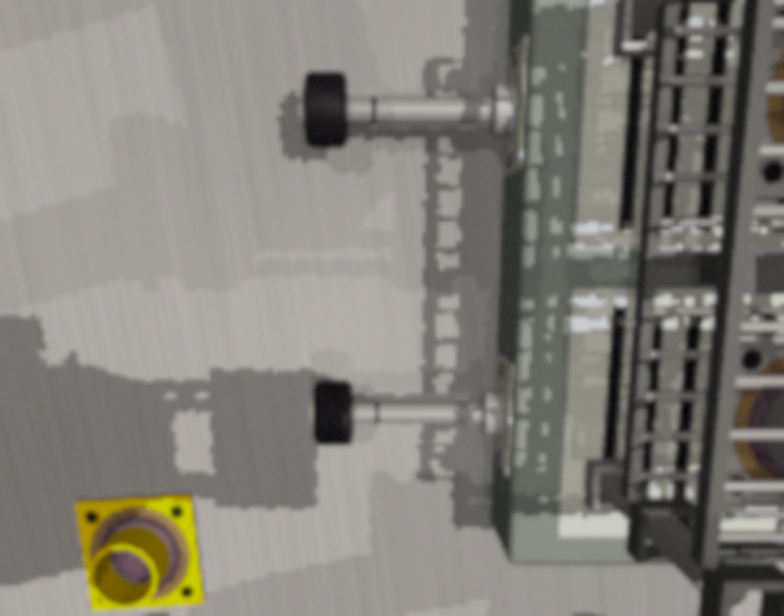

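```bash
python3 - <<'E'
from h import *
t=Cam("top");crop(t.img,120,70,420,300,2.6,"pics/t20.png")
E
```

```text
(no output)
```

View pics/t20.png

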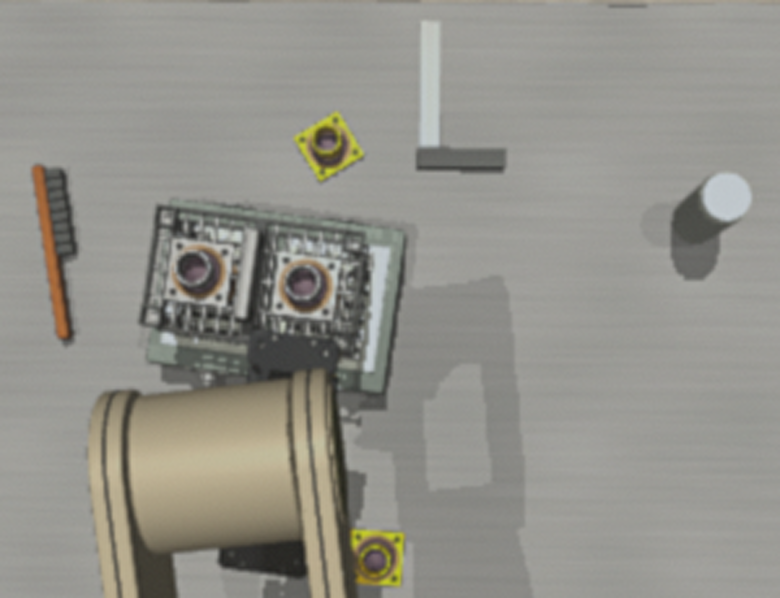

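The top view shows both upper flanges flat in their bays, the stack square on the stand, and the brush, can, square and yellow look-alikes untouched.

```bash
python3 - <<'E'
from plant import robot
print(robot.close_job())
E
```

```text
the job is handed in; nothing more can be done
None
```

I handed the job in at about 51 s of the 210 s allowed. Both frames are stacked on the stand, all four white flanges are on the decks with one to a bay, and both dampers are at half. No verdict was reported.

- **Frames:** frame_b is the lower one and frame_a the upper. The upper made contact within 0.2 mm of its expected height. The lower was released less than 1 mm above its calculated seat. I did not measure tilt or position again after release, but the pictures show the stack square and level.
- **Flanges:** all four look upright and centred in their bays. One had been knocked about 3 cm aside during the run. I found it again with the wrist camera, confirmed it in the top view, and placed it normally.
- **Dampers:** the rods were moved 24.1 mm (left) and 23.9 mm (right). The last wrist picture puts both knobs within about 2 mm of the middle position, which is about the camera's calibration error, and level with each other to under 1 mm.
- **Left alone:** the brush, spray can, square and both yellow look-alikes appear unmoved in the last top view.
- **Disagreements:** fits of the stand and frames left errors of up to about 3 pixels. The knobs and the lower frame's fit hinted that the stand lies 1–2 mm further to -y than I measured. None of this stopped anything from fitting.

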